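# Refill the bowl feeder and close it

### The job

Refill the bowl feeder: pour all five orange connector housings from the white cup into its bowl, then close the bowl with its round blue-tinted cover, lying flat and fully home in the recess of the rim, knob up. Leave the empty cup standing upright on the bench; set cup and cover down without dropping them, and leave the reel, screwdriver and bottle where they are.

Things in the scene. Friction and masses are not known exactly. Their poses are not given: they have to be found in the camera images.
- feeder: Bowl feeder, fixed: grey drive on a square green-and-black pad (180 mm) carrying an open round metal bowl, 200 mm across, rim 180 mm above the bench. Origin: bench level, on the bowl's axis; z up. The mouth is 176 mm across; inside, a level ledge 73 to 94 mm from the axis runs 23 mm above the floor (146 mm across). An outlet chute on its +x side reaches 127 mm from the axis, 20 mm below the rim.
- bowl_floor (a point): Point on the bowl's axis at its inner floor, 115 mm above the bench and 65 mm below the rim (a low cone with a screw, up to 19 mm high, stands on the floor there). z up.
- bowl_seat (a point): Point on the bowl's axis at the height of the shoulder on which the cover lies: 172 mm above the bench, 8 mm below the top of the rim. The recess for the cover is round, 192 mm across and 8 mm deep; its shoulder is open in the middle (176 mm across). z up.
- cover: The feeder's cover, loose: flat round disc of blue-tinted clear plastic, 188 mm in diameter, 5 mm thick, about 0.2 kg, with a black knob in its middle (27 mm in diameter, 30 mm at its head, top 35 mm above the disc's underside). Starts flat on the bench, knob up, to one side of the feeder. Origin: centre of the underside; z along its axis towards the knob.
- cup: White plastic cup, blue band, 0.14 kg full: 95 mm high, outside diameter 54 mm at the foot widening evenly to 66 mm at the mouth, wall 3, floor 4 mm. Starts upright on the bench across the feeder from the cover, five housings inside piled to about 45 mm. They slide out when tipped past about 115 degrees. Origin: centre of its underside; z towards the mouth.
- cup_rim (a point): Centre of the cup's mouth, 95 mm above the cup's underside along its axis.
- reel: Bystander: blue terminal reel, 110 mm in diameter, 24 mm thick, lying flat; origin at the centre of its underside.
- screwdriver: Bystander: screwdriver with a red handle, about 200 mm long, lying on the bench; origin under its middle.
- bottle: Bystander: white cleaner bottle with a yellow band, 64 mm in diameter, 170 mm high, standing; origin at the centre of its underside.
- housing0: Orange connector housing 1 of 5: a smooth plastic block 25 x 17 x 15 mm (x, y, z), 12 g, in the cup at the start. Origin at its centre.
- housing1: Orange connector housing 2 of 5: a smooth plastic block 25 x 17 x 15 mm (x, y, z), 12 g, in the cup at the start. Origin at its centre.
- housing2: Orange connector housing 3 of 5: a smooth plastic block 25 x 17 x 15 mm (x, y, z), 12 g, in the cup at the start. Origin at its centre.
- housing3: Orange connector housing 4 of 5: a smooth plastic block 25 x 17 x 15 mm (x, y, z), 12 g, in the cup at the start. Origin at its centre.
- housing4: Orange connector housing 5 of 5: a smooth plastic block 25 x 17 x 15 mm (x, y, z), 12 g, in the cup at the start. Origin at its centre.
Mind the look-alikes: they are no part of the job. Leave any yellow look-alike of the cup alone.

How it is judged:
On the way, in this order (a step that is already met when the one before it is completed fails the run):
1. the cup, held in the fingers, is tipped by more than 50 degrees with its mouth over the bowl, higher than the rim (angle between cup's own z axis and vertical above 0.87 rad and horizontal distance between cup_rim and bowl_floor below 0.1 m and z of cup_rim in the frame of bowl_floor above 0.065 m and contact force between the fingers and cup above 0.5 N), for 0.05 s.
2. all five housings are in the bowl (horizontal distance between each of housing0, housing1, housing2, housing3, housing4 and bowl_floor below 0.092 m and z of housing0 in the frame of bowl_floor between 0 and 0.056 m and z of housing1 in the frame of bowl_floor between 0 and 0.056 m and z of housing2 in the frame of bowl_floor between 0 and 0.056 m and z of housing3 in the frame of bowl_floor between 0 and 0.056 m and z of housing4 in the frame of bowl_floor between 0 and 0.056 m), for 0.2 s.
At the end, for the whole second after the job is handed in: All five housings lie in the bowl, below the cover; the cover lies in the recess of the rim, centred within 4 mm, its underside within 2.5 mm of the shoulder, level within 0.03 rad; the cup stands upright (within 0.06 rad) on the bench; cover and cup are at rest (all of step 2 and horizontal distance between cover and bowl_seat below 0.004 m and z of cover in the frame of bowl_seat between -0.003 and 0.0025 m and angle between cover's own z axis and vertical below 0.03 rad and linear speed of each of cover, cup below 0.02 m/s and angle between cup's own z axis and vertical below 0.06 rad and height (world z) of cup between -0.004 and 0.006 m); the robot touches nothing.
It fails at once if the reel, screwdriver or bottle is pushed more than 20 mm or knocked over (distance of any of reel, screwdriver, bottle from where it was at the start of the episode above 0.02 m).
It fails at once if the cover is let go and falls (faster than 0.6 m/s, a drop of about 20 mm) (contact force between the fingers and cover below 0.05 N and linear speed of cover above 0.6 m/s).
It fails at once if the cup is let go and falls (faster than 0.6 m/s, a drop of about 20 mm) (contact force between the fingers and cup below 0.05 N and linear speed of cup above 0.6 m/s).
It also fails if it takes over 72 s, if anything falls off the work surface, if the arm or the gripper's body presses on something with over 40 N, if the wrist force passes 120 N, or if a joint passes its speed limit or range.

### The arm

A 6-joint arm with a two-finger parallel gripper is mounted at the origin on the work surface. World frame = base frame: x ahead of the robot, y to its left, z up, the work surface at z = 0. Lengths are in m, angles in rad, forces in N, time in s.
With the tool pointing down it reaches from about 0.3 to 0.825 m from the base axis. Payload 5.4 kg.
Tool frame: the origin (TCP) lies midway between the tips of the shut fingers; the grasp point (between the pads) lies 19 mm behind it; z points along the fingers, y is the line along which they close (so a half turn about z gives the same grasp; the last joint's range is limited). The gripper opens to 92 mm and grips with 3 to 60 N. Pads are 20 mm wide; open, the fingers measure 128 mm over their backs; the gripper's body (75 mm by 189 mm) begins 69 mm behind the grasp point.
Start: joints at [-1.525, 0.158, 1.597, -0, 1.386, -0.21], TCP at [0.145, -0.556, 0.215] pointing down, gripper open.
Joint ranges: [-2.91, 2.91], [-0.94, 2.29], [0.18, 2.7], [-1.29, 4.43], [0.17, 2.64], [-3, 3]. Speed limits (rad/s): [2.57, 2.57, 3.14, 3.14, 3.14, 3.14].

### API

Orientations are given as [roll, pitch, yaw] about the fixed x, y, z axes, in that order (R = Rz(yaw) Ry(pitch) Rx(roll)).
In Python, from station import ctrl gives the robot as it stands.
- The arm moves only by the tool drive_tool, never from a script. Its argument "deltas" is a list of rows, each an object with "xyz": the shift along the tool's x, y, z scaled (see below), a list of three; "angular": the turn, a rotation vector about the tool's x, y, z scaled (see below), a list of three; "claw": the opening, from 0 (shut) to 1 (fully open). In form: [{"xyz": [dx, dy, dz], "angular": [ax, ay, az], "claw": claw}, ...]. A call has 1 to 10 rows; each row shifts and turns the commanded pose from where the row before left it, along the tool's axes as they then stand; what a row does not reach is not made up. The controller multiplies each number of a shift by 25 mm and each number of a turn by 6 degrees. A row lasts 1/12 s, in which the tool goes at most 41.7 mm and 7.16 degrees, less where a joint would pass 70% of its speed; a pose out of reach is approached as far as the arm can. A call with a number of a shift or a turn outside -1 to 1 is refused whole. A call with a gripper value outside its range is refused whole. The fingers move at their own pace and stop on an object; "squeeze" is the grip in N (left out, the last holds). Time passes only in rows, so rows that do not move let the fingers close. It gives the time, the measured TCP pose, the force, the opening and the grip force at its end, in the units of the state.
- ctrl.sense(): the state, without advancing time (a new reading comes with each control period).
- ctrl.snapshot(name): name is "scene" or "top" or "wrist"; returns a dict with "pixels" (480x640x3 uint8, red, green, blue), "depth" (480x640 float32, m along the optical axis (not along the pixel's ray), 0 where there is no reading), "K" (3x3 intrinsics, pixels), "distortion" ([k1, k2, p1, p2, k3] as OpenCV has them; the pictures are not rectified), "xyz" and "rotation" of the camera in the world. Camera axes: x right, y up, looking along -z (the intrinsics and any distortion apply to the point x, -y, -z); pixel columns grow to the right and rows downward; lengths in m; the calibration is good to about 2 mm. A picture is of the moment at which its call begins.
- ctrl.hand_in(): hands the job in; it is judged then, once.
Trained networks look in the newest picture that a camera, given by its name, has taken for a name from the list of things; names that differ only in an ending like _2 or _b are one class to them, and where a whole thing is asked for, a point or a joint stands for the part that bears it (a point fixed in the world has none). Each returns a list of dicts, best first, with "score" (0 to 1); they miss things now and then, are a little off and sometimes report something else, mostly with a low value. They report only what shows in the picture. A call takes as long as a camera call. They do not tell look-alikes from the thing itself.
- ctrl.look_for(camera, query): "bbox" ([centre column, centre row, width, height] in pixels, round what is visible of it).
- ctrl.cut_out(camera, query): "region" (480x640 bool, what is visible of it) and "bbox" ([centre column, centre row, width, height] in pixels, round what is visible of it).
- ctrl.place_of(camera, query): "uv" ([column, row] in pixels: a listed point, or the origin of a listed thing).
The state is a dict: "clock": time; "joints": joint angles; "qvel": joint speeds; "joint_torque": joint torques, N m; "tcp_pos": TCP position; "orientation": TCP orientation; "force": force on the tool from outside, world axes, zero at the start; "ft_torque": the same for the moment, N m; "opening": finger opening in m; "gripper_force": force on a finger pad.
Only numpy, scipy, OpenCV 4.12 (cv2) and the standard library are available. Lean on these libraries where they do the work, as an engineer would, in place of code of your own. Each camera call takes 0.05 s, during which the arm holds its last target. There are 200 camera calls.

## Working session

There is one attempt and no reset: what is moved stays moved. The work goes in short steps, Python scripts to look and compute and a tool call to move; the robot and the scene stay as the last step left them, time stands still between calls to the robot, and variables do not carry over. Pictures are saved under pics/ and viewed, at most 12 in all, crops included, and the job is handed in when it is done.

Besides the shell and the picture viewer there is one more tool, called after "Emit:" by a JSON object that holds its "fn" and its "kwargs". drive_tool: Moves the arm, as the interface text tells. Shifts and turns lie within -1 to 1; 1 stands for 25 mm of shift or 6 degrees of turn. Its arguments: {"type":"object","properties":{"deltas":{"type":"array","items":{"type":"object","properties":{"xyz":{"type":"array","items":{"type":"number","minimum":-1,"maximum":1}},"angular":{"type":"array","items":{"type":"number","minimum":-1,"maximum":1}},"claw":{"type":"number"}}}},"squeeze":{"type":"number"}},"required":["deltas"]}

```bash
mkdir -p pics; cat > h.py <<'E'
import numpy as np, cv2
from scipy.spatial.transform import Rotation as Rn
from station import ctrl
np.set_printoptions(precision=4,suppress=True)
def rot(s):
    r=np.array(s["rotation"],float)
    return r if r.shape==(3,3) else Rn.from_euler('xyz',r).as_matrix()
def ray(s,uv):
    p=cv2.undistortPoints(np.array([[uv]],float),np.array(s["K"]),np.array(s["distortion"]))[0,0]
    return np.array(s["xyz"]),rot(s)@np.array([p[0],-p[1],-1.])
def at_z(s,uv,z):
    o,d=ray(s,uv); return o+d*(z-o[2])/d[2]
def by_depth(s,uv):
    o,d=ray(s,uv); u,v=map(int,np.round(uv)); w=s["depth"][max(v-1,0):v+2,max(u-1,0):u+2]; w=w[w>0]
    return o+d*np.median(w) if w.size else None
def cloud(s,mask=None):
    m=s["depth"]>0
    if mask is not None: m&=mask
    v,u=np.nonzero(m); p=cv2.undistortPoints(np.stack([u,v],1).astype(float)[:,None],np.array(s["K"]),np.array(s["distortion"]))[:,0]
    z=s["depth"][v,u][:,None]; return np.array(s["xyz"])+(np.c_[p[:,0],-p[:,1],-np.ones(len(p))]*z)@rot(s).T, np.stack([u,v],1)
def tri(a,b):
    A=0;B=0
    for o,d in(a,b):
        d=d/np.linalg.norm(d);P=np.eye(3)-np.outer(d,d);A=A+P;B=B+P@o
    x=np.linalg.solve(A,B); return x,[np.linalg.norm((np.eye(3)-np.outer(d,d)/(d@d))@(x-o)) for o,d in(a,b)]
def save(s,n): cv2.imwrite("pics/"+n,s["pixels"][...,::-1])
E
python3 - <<'E'
from h import *
S={c:ctrl.snapshot(c) for c in("scene","top")}
for c in S:
    s=S[c]; save(s,c+"0.png"); print(c,np.array(s["xyz"]),np.array(s["rotation"]).round(3).tolist(),s["K"][0][0],s["distortion"])
    for q in("feeder","bowl_seat","cover","cup","cup_rim","reel","screwdriver","bottle"):
        for r in ctrl.place_of(c,q)[:3]:
            print(c,q,round(r["score"],2),np.round(r["uv"],1),by_depth(s,r["uv"]))
print(ctrl.sense())
E
```

```text
scene [ 1.2723 -0.2567  1.0162] [0.69, -0.015, 1.235] 542.6526788648241 [-0.169  0.     0.     0.     0.   ]
scene bowl_seat 0.83 [319.2 234. ] [0.5583 0.0197 0.1139]
scene cover 0.77 [420.8 226.6] [0.534  0.2989 0.011 ]
scene cup 0.92 [214.1 256.6] [ 0.4857 -0.208   0.0379]
scene cup_rim 0.8 [167.7 205.8] [ 0.3246 -0.2832  0.0709]
scene cup_rim 0.67 [317.8 235.8] [0.5625 0.0149 0.1143]
scene cup_rim 0.62 [207.2 232.1] [ 0.4308 -0.2089  0.0636]
scene reel 0.72 [423.9 307.9] [0.7577 0.1937 0.0229]
scene reel 0.23 [317.1 254.8] [ 0.6185 -0.0067  0.1239]
scene screwdriver 0.75 [169.8 360.6] [ 0.695  -0.3562  0.0002]
scene bottle 0.84 [252.6 373. ] [ 0.8107 -0.2029  0.0725]
top [ 0.5139 -0.0136  1.0657] [0.06, -0.014, -1.55] 508.14848225269435 [-0.0224  0.      0.      0.      0.    ]
top bowl_seat 0.71 [313.  218.2] [ 0.6114 -0.0013  0.1288]
top cover 0.83 [164.8 265.7] [0.518  0.2968 0.0367]
top cup 0.97 [462.1 296. ] [ 0.4696 -0.3044  0.0415]
top cup 0.74 [463.3 286.2] [ 0.4906 -0.2919  0.0932]
top cup 0.19 [459.8 295.7] [ 0.4703 -0.2987  0.045 ]
top cup_rim 0.76 [455.3 361.3] [ 0.3357 -0.2969  0.022 ]
top cup_rim 0.73 [473.6 298. ] [ 0.4658 -0.3295  0.0357]
top reel 0.78 [213.1 157.4] [0.7441 0.2097 0.0243]
top reel 0.45 [476.7 300.6] [ 0.4606 -0.3365  0.0338]
top screwdriver 0.66 [480.6 188.3] [ 0.6945 -0.3505  0.0131]
top bottle 0.97 [405.6 151.8] [ 0.7514 -0.1797  0.0824]
top bottle 0.2 [474.8 300.5] [ 0.4607 -0.3324  0.0344]
{'clock': 0.9, 'joints': array([-1.525 ,  0.1584,  1.597 , -0.    ,  1.3862, -0.2101]), 'qvel': array([ 0.001 , -0.0002,  0.0005, -0.001 ,  0.0006, -0.0003]), 'joint_torque': array([ -0.0001, -38.5575, -32.2367,   0.0703,   0.0305,   0.    ]), 'tcp_pos': array([ 0.1455, -0.5563,  0.2146]), 'orientation': array([3.1416, 0.    , 0.2559]), 'force': array([ 0.2708, -0.3636, -0.1518]), 'ft_torque': array([-0.0311, -0.0029,  0.0352]), 'gripper_force': 0.0, 'opening': 0.09185050139634846}
```

View pics/scene0.png

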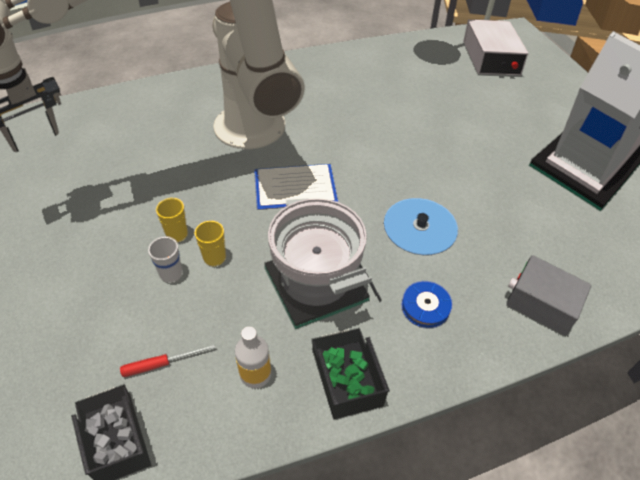

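View pics/top0.png

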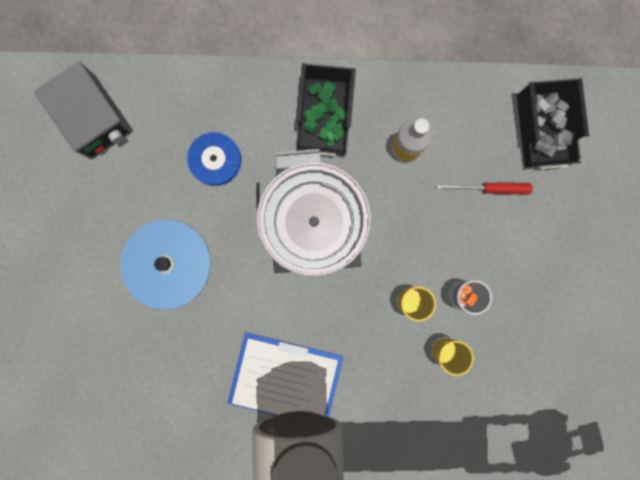

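The white, blue-banded cup is at scene (167,260), top (473,297), with orange parts showing inside. The yellow look-alikes are at scene (172,220) and (211,243), top (455,357) and (418,303). The cover is at top (165,265), and the chute points towards +x at top (300,158). Next I'll confirm the cup in a crop and measure.

```bash
cat > m.py <<'E'
from h import *
from scipy.optimize import least_squares
def circ(p,r=None):
    f=lambda x: np.hypot(p[:,0]-x[0],p[:,1]-x[1])-(x[2] if r is None else r)
    x0=[*np.median(p[:,:2],0),r or .05][:3 if r is None else 2]
    return least_squares(f,x0,loss="soft_l1",f_scale=.002).x
E
python3 - <<'E'
from m import *
S={c:ctrl.snapshot(c) for c in("scene","top")}
a=cv2.resize(S["scene"]["pixels"][190:300,120:260],None,fx=2.8,fy=2.8,interpolation=3);b=cv2.resize(S["top"]["pixels"][255:395,385:505],None,fx=2.8,fy=2.8,interpolation=3)
h=max(a.shape[0],b.shape[0]);pad=lambda i:np.pad(i,((0,h-i.shape[0]),(0,0),(0,0)))
cv2.imwrite("pics/crop.png",np.hstack([pad(a),pad(b)])[...,::-1])
for c,s in S.items():
    P,_=cloud(s)
    def near(x,y,r,z0,z1): return P[(np.hypot(P[:,0]-x,P[:,1]-y)<r)&(P[:,2]>z0)&(P[:,2]<z1)]
    b=near(.2,0.3,.05,-.05,.05); print(c,"bench z",np.median(near(.55,.43,.04,-.05,.05)[:,2]))
    r=near(.6,0,.14,.172,.19); print(" rim",len(r),circ(r),np.median(r[:,2]),r[:,2].max())
    for q,box in(("cover",None),("cup",None),("feeder",None)):
        for m in ctrl.cut_out(c,q)[:3]:
            p,_=cloud(s,m["region"]); 
            if len(p)<20: continue
            print(" ",q,round(m["score"],2),np.round(m["bbox"]),len(p),"med",np.median(p,0),"zmax",np.percentile(p[:,2],98))
            if q=="cover":
                f=p[(p[:,2]<.02)]; k=p[p[:,2]>.025]; print("   disc mid",(f.min(0)+f.max(0))/2,np.ptp(f,axis=0),"knob",k.mean(0) if len(k) else 0,k[:,2].max() if len(k) else 0)
            if q=="cup":
                t=p[p[:,2]>.088]; print("   rim",circ(t) if len(t)>8 else 0,len(t))
E
```

```text
scene bench z -0.0006272521126589048
 rim 977 [ 0.6081 -0.0049  0.0969] 0.17689033614792782 0.18501921613207717
  cover 0.77 [420. 226.  74.  57.] 3356 med [0.5311 0.3001 0.0041] zmax 0.032339956114647433
   disc mid [0.5202 0.3049 0.0074] [0.1948 0.188  0.0246] knob [0.5248 0.3032 0.0335] 0.03941007066127267
  cup 0.76 [166. 260.  31.  45.] 1178 med [ 0.484  -0.3142  0.0621] zmax 0.09535169916120621
   rim [ 0.4717 -0.3139  0.0312] 186
  cup 0.57 [170. 220.  30.  45.] 1014 med [ 0.3718 -0.2792  0.0657] zmax 0.09554748579302845
   rim [ 0.3555 -0.279   0.0312] 173
top bench z 0.0001326199012467999
 rim 1545 [ 0.6066 -0.0027  0.0956] 0.17736115880773895 0.1843579884979646
  cover 0.72 [312. 212. 112. 124.] 10957 med [0.6145 0.0021 0.1359] zmax 0.1804129160945306
   disc mid [0.6386 0.0035 0.0085] [0.2568 0.2325 0.0229] knob [ 0.6161 -0.0003  0.137 ] 0.1843579884979646
  cover 0.64 [167. 265.  92.  88.] 6395 med [0.5211 0.3043 0.005 ] zmax 0.03375705710799656
   disc mid [0.5229 0.3068 0.007 ] [0.1862 0.1924 0.0228] knob [0.5222 0.3063 0.0347] 0.039933904124714203
  cup 0.93 [450. 358.  43.  38.] 1137 med [ 0.3497 -0.2882  0.0512] zmax 0.09640483141615493
   rim [ 0.3549 -0.2778  0.0305] 208
  cup 0.88 [469. 298.  43.  34.] 920 med [ 0.4708 -0.3245  0.0637] zmax 0.09676333768500124
   rim [ 0.4708 -0.3123  0.0306] 214
  cup 0.85 [416. 305.  47.  36.] 1079 med [ 0.4537 -0.2158  0.0364] zmax 0.09645746636308652
   rim [ 0.4564 -0.2054  0.031 ] 202
  feeder 0.61 [314. 213. 122. 129.] 11175 med [0.6156 0.0028 0.1357] zmax 0.18043997354325647
```

View pics/crop.png

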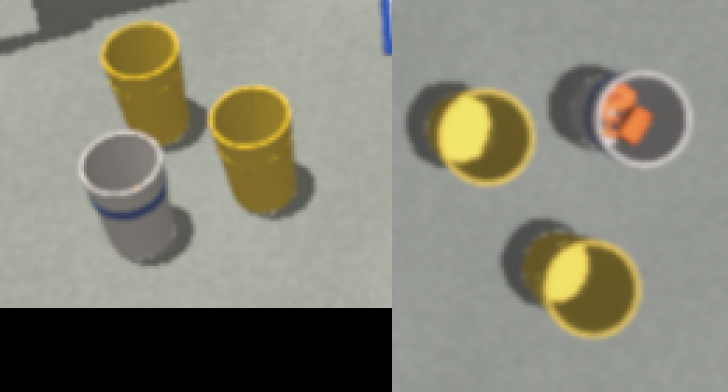

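The crop confirms it: the white cup with the blue band holds the orange housings, at top (473,297), world about (0.471, -0.313). The yellow cups at top (418,303) and (455,357) are look-alikes. I'll start reorienting towards a horizontal side grasp and learn the arm's kinematics on the way.

Emit:
{"fn": "drive_tool", "kwargs": {"deltas": [{"angular":[0,0,-1],"claw":1},{"angular":[0,0,-1]},{"angular":[0,0,-1]},{"angular":[0,0,-1]},{"angular":[0,0,-1]},{"angular":[0,0,-1]},{"angular":[0,0,-1]},{"angular":[0,0,-1]},{"angular":[0,0,-1]},{"angular":[0,0,-1]}]}}

```text
validation failed for argument at $.de...
```

Emit:
{"fn": "drive_tool", "kwargs": {"deltas": [{"angular":[0,1,0]},{"angular":[0,1,0]},{"angular":[0,1,0]},{"angular":[0,1,0]},{"angular":[0,1,0]}]}}

```text
validation failed for argument at $.de...
```

```bash
python3 - <<'E'
from h import *
s=ctrl.sense();print({k:s[k] for k in("clock","joints","tcp_pos","orientation","force")})
E
```

```text
{'clock': 1.3, 'joints': array([-1.5251,  0.1584,  1.597 ,  0.    ,  1.3862, -0.2101]), 'tcp_pos': array([ 0.1455, -0.5563,  0.2146]), 'orientation': array([-3.1416, -0.    ,  0.2559]), 'force': array([-0.2355, -0.7463,  0.063 ])}
```

All keys are required in every row.

Emit:
{"fn": "drive_tool", "kwargs": {"deltas": [{"xyz":[0,0,0],"angular":[0,0,-1],"claw":1},{"xyz":[0,0,0],"angular":[0,0,-1],"claw":1},{"xyz":[0,0,0],"angular":[0,0,-1],"claw":1},{"xyz":[0,0,0],"angular":[0,0,-1],"claw":1},{"xyz":[0,0,0],"angular":[0,0,-1],"claw":1},{"xyz":[0,0,0],"angular":[0,0,-1],"claw":1},{"xyz":[0,0,0],"angular":[0,0,-1],"claw":1},{"xyz":[0,0,0],"angular":[0,0,-1],"claw":1},{"xyz":[0,0,0],"angular":[0,0,-1],"claw":1},{"xyz":[0,0,0],"angular":[0,0,-1],"claw":1}]}}

```text
clock: 2.13
tcp_pos: [0.1455, -0.5563, 0.2146]
orientation: [3.142, 0.0, 1.308]
force: [0.6, 0.3, -0.1]
opening: 0.0919
gripper_force: 0.0
```

Emit:
{"fn": "drive_tool", "kwargs": {"deltas": [{"xyz":[0,0,0],"angular":[0,1,0],"claw":1},{"xyz":[0,0,0],"angular":[0,1,0],"claw":1},{"xyz":[0,0,0],"angular":[0,1,0],"claw":1},{"xyz":[0,0,0],"angular":[0,1,0],"claw":1},{"xyz":[0,0,0],"angular":[0,1,0],"claw":1}]}}

```text
clock: 2.55
tcp_pos: [0.1453, -0.5569, 0.2154]
orientation: [3.141, -0.527, 1.303]
force: [0.2, -0.3, 1.0]
opening: 0.0915
gripper_force: 0.0
```

```bash
python3 - <<'E'
from h import *
s=ctrl.sense();print({k:s[k] for k in("clock","joints","tcp_pos","orientation","force")})
E
```

```text
{'clock': 2.55, 'joints': array([-1.5955,  0.5621,  1.1701,  0.1297,  1.9205, -1.3153]), 'tcp_pos': array([ 0.1453, -0.5569,  0.2154]), 'orientation': array([ 3.1409, -0.5268,  1.3034]), 'force': array([ 0.2419, -0.3253,  1.0113])}
```

Emit:
{"fn": "drive_tool", "kwargs": {"deltas": [{"xyz":[0,0,0],"angular":[0,1,0],"claw":1},{"xyz":[0,0,0],"angular":[0,1,0],"claw":1},{"xyz":[0,0,0],"angular":[0,1,0],"claw":1},{"xyz":[0,0,0],"angular":[0,1,0],"claw":1},{"xyz":[0,0,0],"angular":[0,1,0],"claw":1}]}}

```text
clock: 2.97
tcp_pos: [0.1451, -0.5568, 0.2147]
orientation: [3.141, -1.051, 1.303]
force: [0.6, 0.3, 0.1]
opening: 0.092
gripper_force: 0.0
```

```bash
cat > kin.py <<'E'
import numpy as np, json, os
from scipy.optimize import least_squares
from scipy.spatial.transform import Rotation as Rn
LO=np.array([-2.91,-.94,.18,-1.29,.17,-3]);HI=np.array([2.91,2.29,2.7,4.43,2.64,3])
D=[([-1.525,.1584,1.597,0,1.3862,-.2101],[.1455,-.5563,.2146]),([-1.5955,.5621,1.1701,.1297,1.9205,-1.3153],[.1453,-.5569,.2154])]
if os.path.exists("samples.json"): D+= [tuple(x) for x in json.load(open("samples.json"))]
def add(s):
    L=json.load(open("samples.json")) if os.path.exists("samples.json") else []
    L.append([list(map(float,s["joints"])),list(map(float,s["tcp_pos"]))]); json.dump(L,open("samples.json","w"))
def fk(q,P):
    h,a2,L,e,c,d=P; z=lambda a:Rn.from_euler('z',a); y=lambda a:Rn.from_euler('y',a)
    A=z(q[0]); p=np.array([0,0,h])+A.apply(y(q[1]).apply([0,0,a2])); B=A*y(q[1]+q[2]); p=p+B.apply([e,0,L])
    C=B*z(q[3]); p=p+C.apply([0,c,0]); T=C*y(q[4])*z(q[5]+np.pi/2); return p+T.apply([0,0,d]),T
def fit():
    f=lambda P: np.r_[np.concatenate([fk(q,P)[0]-p for q,p in D]),1e-3*(P-P0)]
    P0=np.array([.2,.4,.4,0,.12,.3]); r=least_squares(f,P0); return r.x,np.abs(r.fun[:-6]).max()
def ik(p,T,P,q0):
    f=lambda q:np.r_[fk(q,P)[0]-p,.3*(fk(q,P)[1].inv()*T).as_rotvec()]
    r=least_squares(f,np.clip(q0,LO+1e-3,HI-1e-3),bounds=(LO,HI)); return r.x,np.abs(r.fun).max()
E
python3 - <<'E'
from h import *
import kin
s=ctrl.sense();print(s["joints"],s["tcp_pos"],s["orientation"]);kin.add(s)
import importlib;importlib.reload(kin)
P,e=kin.fit();print(P,e); print((kin.fk(s["joints"],P)[1].inv()*Rn.from_euler('xyz',s["orientation"])).magnitude())
E
```

```text
[-1.6301  0.9725  0.7796  0.2733  2.4122 -1.2602] [ 0.1451 -0.5568  0.2147] [ 3.1411 -1.0509  1.3033]
[0.2074 0.478  0.4889 0.0016 0.1143 0.384 ] 0.011706971015087997
4.0507929009243665e-16
```

Emit:
{"fn": "drive_tool", "kwargs": {"deltas": [{"xyz":[0,1,0],"angular":[0,0,0],"claw":1},{"xyz":[0,1,0],"angular":[0,0,0],"claw":1},{"xyz":[0,1,0],"angular":[0,0,0],"claw":1},{"xyz":[0,1,0],"angular":[0,0,0],"claw":1},{"xyz":[0,1,0],"angular":[0,0,0],"claw":1},{"xyz":[0,1,0],"angular":[0,0,0],"claw":1},{"xyz":[0,1,0],"angular":[0,0,0],"claw":1}]}}

```text
clock: 3.55
tcp_pos: [0.3152, -0.6015, 0.2148]
orientation: [3.141, -1.048, 1.302]
force: [-0.5, -46.3, 22.9]
opening: 0.092
gripper_force: 0.0
```

```bash
python3 - <<'E'
from h import *
import kin
s=ctrl.sense();print(s["joints"],s["tcp_pos"],s["orientation"]);kin.add(s)
E
cat > patch.py <<'E'
E
sed -i 's/h,a2,L,e,c,d=P;/h,a2,L,e,c,d,r0,c2,f=P;/; s/p=np.array(\[0,0,h\])+A.apply(y/p=np.array([0,0,h])+A.apply([r0,c2,0])+A.apply(y/; s/T.apply(\[0,0,d\])/(C*y(q[4])).apply([f,0,d])/; s/\.12,\.3\])/.12,.3,0,0,0])/; s/fun\[:-6\]/fun[:-9]/; s/1e-3\*(P-P0)/3e-4*(P-P0)/' kin.py; rm patch.py
python3 -c "
import kin;print(kin.fit())"
```

```text
[-1.4337  1.3265  0.1827  0.6504  2.5413 -0.7989] [ 0.3152 -0.6015  0.2148] [ 3.1413 -1.0478  1.3023]
(array([ 2.97999911e-01,  3.85837051e-01,  5.18653421e-01,  4.78089903e-02,
        3.89404426e-04,  3.22205015e-01,  3.36671664e-04,  1.19482577e-01,
       -1.26669644e-04]), np.float64(1.4636799713918514e-05))
```

Emit:
{"fn": "drive_tool", "kwargs": {"deltas": [{"xyz":[0,0,0],"angular":[0,1,0],"claw":1},{"xyz":[0,0,0],"angular":[0,1,0],"claw":1},{"xyz":[0,0,0],"angular":[0,1,0],"claw":1},{"xyz":[0,0,0],"angular":[0,1,0],"claw":1},{"xyz":[0,0,0],"angular":[0,1,0],"claw":1}]}}

```text
clock: 3.97
tcp_pos: [0.3451, -0.5679, 0.1939]
orientation: [2.804, -1.535, 1.56]
force: [0.6, -0.5, -0.1]
opening: 0.0922
gripper_force: 0.0
```

```bash
python3 - <<'E'
from h import *
import kin
s=ctrl.sense();print(s["joints"],s["tcp_pos"],s["orientation"]);kin.add(s)
E
python3 -c "
import kin;print(kin.fit())"
```

```text
[-1.4402  1.5159  0.1841  1.2596  2.6367 -0.3465] [ 0.3451 -0.5679  0.1939] [ 2.8038 -1.5347  1.5605]
(array([ 2.98105795e-01,  3.85659587e-01,  5.19088628e-01,  4.77800929e-02,
       -1.26630721e-05,  3.22092612e-01,  3.67370391e-05,  1.19895787e-01,
       -2.04844298e-05]), np.float64(2.1234334720121595e-05))
```

```bash
cat > srch.py <<'E'
from h import *
import kin,itertools
P,_=kin.fit(); rng=np.random.default_rng(0)
CUP=np.array([.471,-.313,0]);BOWL=np.array([.607,-.004,0])
seeds=[np.array([a,b,c,d,e,f]) for a,b,c,d,e,f in itertools.product([-.7,.0],[.3],[1.4],[0,1.5,3.],[1.2],[-1.5,1.5])]
def sols(p,T):
    out=[]
    for s in seeds:
        s=s.copy(); s[0]+=np.arctan2(p[1],p[0])+.3
        q,e=kin.ik(p,T,P,s)
        if e<1e-5 and not any(np.abs(q-o).max()<.05 for o in out): out.append(q)
    return out
def mar(q): return np.min(np.minimum(q-kin.LO,kin.HI-q))
def grasp(th,ph,flip,hz=.06):
    z=np.array([np.cos(th)*np.cos(ph),np.sin(th)*np.cos(ph),-np.sin(ph)]); y=np.array([np.sin(th),-np.cos(th),0])*flip
    T=Rn.from_matrix(np.stack([np.cross(y,z),y,z],1)); return CUP+[0,0,hz]+.019*z,T
def body(p,T):
    g=np.array(list(itertools.product([-.0375,.0375],[-.0945,.0945],[-.088,-.15,-.22]))); return p+T.apply(g)
E
cat > s1.py <<'E'
from srch import *
G=[]
for th,ph,fl in itertools.product(np.radians([-50,-30,45,60,75,90,105]),np.radians([0,15,30,45]),[1,-1]):
    p,T=grasp(th,ph,fl)
    for q in sols(p,T):
        if mar(q)>.15: G.append((np.degrees(th),np.degrees(ph),fl,q,p,T))
print(len(G))
for g in G: print(g[:3],g[3],round(mar(g[3]),2),body(g[4],g[5])[:,2].min().round(3))
E
time python3 s1.py
```

```text
50
(np.float64(-50.0), np.float64(0.0), 1) [-0.7145  0.7461  2.3041  3.3004  1.4806 -1.5852] 0.4 0.022
(np.float64(-50.0), np.float64(0.0), -1) [-0.7145  0.7461  2.3041  3.3004  1.4806  1.5564] 0.4 0.022
(np.float64(-50.0), np.float64(14.999999999999998), 1) [-0.7205  0.433   2.4057  3.3154  1.0101 -1.6242] 0.29 0.042
(np.float64(-50.0), np.float64(14.999999999999998), -1) [-0.7205  0.433   2.4057  3.3154  1.0101  1.5174] 0.29 0.042
(np.float64(-50.0), np.float64(29.999999999999996), 1) [-0.7358  0.1731  2.4139  3.3899  0.5015 -1.7208] 0.29 0.062
(np.float64(-50.0), np.float64(29.999999999999996), -1) [-0.7358  0.1731  2.4139  3.3899  0.5015  1.4208] 0.29 0.062
(np.float64(-29.999999999999996), np.float64(0.0), 1) [-1.1309  0.7489  2.3541  2.534   1.5391 -1.5488] 0.35 0.022
(np.float64(-29.999999999999996), np.float64(0.0), -1) [-1.1309  0.7489  2.3541  2.534   1.5391  1.5928] 0.35 0.023
(np.float64(-29.999999999999996), np.float64(14.999999999999998), 1) [-1.1068  0.4115  2.4608  2.4975  1.0883 -1.4047] 0.24 0.042
(np.float64(-29.999999999999996), np.float64(14.999999999999998), -1)
[... 3974 characters left out ...]
253  0.446   2.3238 -1.1658] 0.32 0.042
(np.float64(105.00000000000001), np.float64(14.999999999999998), -1) [-0.9771  1.2356  0.8253  0.446   2.3238  1.9758] 0.32 0.042
(np.float64(105.00000000000001), np.float64(29.999999999999996), 1) [-0.9643  1.0436  1.0037  0.3435  2.0886 -1.218 ] 0.55 0.062
(np.float64(105.00000000000001), np.float64(29.999999999999996), -1) [-0.9643  1.0436  1.0037  0.3435  2.0886  1.9236] 0.55 0.062
(np.float64(105.00000000000001), np.float64(45.0), 1) [-0.942   0.8492  1.1935  0.2664  1.8405 -1.2328] 0.8 0.082
(np.float64(105.00000000000001), np.float64(45.0), -1) [-0.942   0.8492  1.1935  0.2664  1.8405  1.9088] 0.8 0.082
real	0m29.020s
user	0m29.359s
sys	0m0.144s
```

```bash
cat > s2.py <<'E'
from srch import *
import sys
p0,T0=grasp(np.radians(60),np.radians(15),1)
qg=np.array([-1.2351,.9078,1.4369,.863,1.8444,-.9733])
res=[]
for th,ph,ro in itertools.product(np.radians([15,30,45,60,75,90]),np.radians([0,15,30]),np.radians([120,135,150,165,-135,-150])):
    _,T=grasp(th,ph,1); T=T*Rn.from_rotvec([0,0,ro])
    cz=T.apply(T0.inv().apply([0,0,1])); tilt=np.degrees(np.arccos(cz[2]))
    if not 125<tilt<150: continue
    h=cz[:2]/np.linalg.norm(cz[:2])
    mouth=BOWL+[*(-.03*h),.235]; g=mouth-.035*cz; p=g+.019*T.apply([0,0,1])
    b=body(p,T); rr=np.hypot(*(b-BOWL)[:,:2].T); 
    q,e=kin.ik(p,T,P,qg+[.5,0,0,0,0,ro])
    if e>1e-5 or mar(q)<.15: continue
    clear=b[rr<.16][:,2].min() if (rr<.16).any() else 9
    res.append((clear,np.degrees([th,ph,ro]).round(),round(tilt),h.round(2),q,round(mar(q),2),np.abs(q-qg)[:5].max().round(2),b[:,2].min().round(3),(p-.322*T.apply([0,0,1]))))
res=[r for r in res if r[0]>.2]
res.sort(key=lambda r:r[6]); print(len(res))
for r in res[:14]: print(*r)
E
python3 s2.py
```

```text
26
0.20178504656220297 [ 75.  15. 150.] 138 [ 0.51 -0.86] [-0.6626  0.3549  1.7859  1.1285  1.7494  1.9543] 0.89 0.57 0.202 [ 0.5037 -0.2408  0.3394]
0.22344371963281368 [ 75.  15. 165.] 147 [ 0.21 -0.98] [-0.6402  0.3818  1.7421  1.1445  1.7393  2.2398] 0.76 0.59 0.223 [ 0.521  -0.2385  0.3426]
0.20178504656220295 [ 90.  15. 150.] 138 [ 0.72 -0.69] [-0.6214  0.5003  1.5851  1.002   1.9413  1.9094] 0.7 0.61 0.202 [ 0.5685 -0.2595  0.3394]
0.22344371963281365 [ 90.  15. 165.] 147 [ 0.45 -0.89] [-0.5975  0.5218  1.5467  1.0233  1.9326  2.1985] 0.71 0.64 0.223 [ 0.5846 -0.2527  0.3426]
0.2212815193219792 [ 75.  30. 150.] 127 [ 0.37 -0.93] [-0.5923  0.2457  1.7661  0.9611  1.6115  2.0748] 0.93 0.66 0.221 [ 0.5174 -0.2035  0.4073]
0.24070015435679548 [ 75.  30. 165.] 133 [ 0.09 -1.  ] [-0.573   0.2781  1.7201  0.9701  1.6049  2.3579] 0.64 0.66 0.241 [ 0.5343 -0.202   0.4103]
0.22344371963281365 [ 60.  15. 165.] 147 [-0.05 -1.  ] [-0.6609  0.2363  1.9291  1.278   1.5353  2.2723] 0.73 0.67 0.223 [ 0.4633 -0.2082  0.3426]
0.22128151932197918 [ 90.  30. 150.] 127 [ 0.6 -0.8] [-0.564   0.3799 
[... 251 characters left out ...]
150.] 138 [ 0.28 -0.96] [-0.6796  0.2039  1.9765  1.268   1.5456  1.9917] 0.72 0.7 0.202 [ 0.4459 -0.206   0.3394]
0.24070015435679548 [ 60.  30. 165.] 133 [-0.18 -0.98] [-0.5828  0.1461  1.8759  1.0708  1.3981  2.4569] 0.54 0.76 0.241 [ 0.4856 -0.1764  0.4103]
0.22128151932197918 [ 60.  30. 150.] 127 [ 0.12 -0.99] [-0.5969  0.1086  1.924   1.0672  1.404   2.1794] 0.78 0.8 0.221 [ 0.4688 -0.1735  0.4073]
0.22344371963281368 [ 45.  15. 165.] 147 [-0.31 -0.95] [-0.6483  0.0897  2.0987  1.4311  1.3103  2.2986] 0.6 0.82 0.223 [ 0.4153 -0.1641  0.3426]
0.20178504656220297 [ 45.  15. 150.] 138 [ 0.02 -1.  ] [-0.6592  0.0521  2.1472  1.4279  1.3176  2.0244] 0.55 0.86 0.202 [ 0.3991 -0.1575  0.3394]
```

```bash
cat > plan.py <<'E'
from srch import *
def M(p,T): A=np.eye(4);A[:3,:3]=T.as_matrix();A[:3,3]=p;return A
from scipy.linalg import logm,expm
def screw(p,T,pt,Tt,N):
    X=np.real(logm(np.linalg.inv(M(p,T))@M(pt,Tt)))/N; E=expm(X)
    return E[:3,3]/.025, Rn.from_matrix(E[:3,:3]).as_rotvec()/np.radians(6)
def sim(p,T,rows,q):
    mm=9;js=0;zs=9
    for t,w,n in rows:
        for _ in range(n):
            p=p+T.apply(np.array(t)*.025);T=T*Rn.from_rotvec(np.array(w)*np.radians(6))
            qn,e=kin.ik(p,T,P,q); js=max(js,np.abs(qn-q).max()); q=qn; mm=min(mm,mar(q)); zs=min(zs,body(p,T)[:,2].min())
            if e>1e-4: print("IK fail",e,p,q)
    print("end",p,T.as_euler('xyz'),"q",q,"minmargin %.2f maxstep %.3f body zmin %.3f"%(mm,js,zs)); return p,T,q
def now():
    s=ctrl.sense(); return s["tcp_pos"],Rn.from_euler('xyz',s["orientation"]),s["joints"]
def to(pt,Tt,N=None,st=None):
    p,T,q=st or now(); d=np.linalg.norm(pt-p)
    if N is None:
        N=1
        while True:
            t,w=screw(p,T,pt,Tt,N)
            if max(np.abs(t).max(),np.abs(w).max())<=1: break
            N+=1
    t,w=screw(p,T,pt,Tt,N); t,w=t.round(2),w.round(2); print(N,"x",{"xyz":t.tolist(),"angular":w.tolist()})
    return sim(p,T,[(t,w,N)],q)
E
python3 - <<'E'
from plan import *
p,T=grasp(np.radians(60),np.radians(20),1); z=T.apply([0,0,1])
pre=p-.13*np.array([z[0],z[1],0])/np.hypot(z[0],z[1])
mid=pre+[0,0,.12]
st=to(mid,T); st=to(pre,T,st=st); to(p,T,st=st)
E
```

```text
7 x {'xyz': [0.05, -0.01, 1.0], 'angular': [-0.23, -0.43, 0.06]}
end [ 0.4143 -0.4093  0.1732] [ 3.139  -1.2218  1.0522] q [-1.3639  0.7941  1.2635  0.7816  2.0487 -0.8476] minmargin 0.10 maxstep 0.295 body zmin 0.163
5 x {'xyz': [-0.9, 0.01, 0.32], 'angular': [-0.0, -0.0, 0.0]}
end [ 0.415  -0.4107  0.0538] [ 3.139  -1.2218  1.0522] q [-1.3632  0.9911  1.2121  0.7367  1.9426 -0.9571] minmargin 0.61 maxstep 0.042 body zmin 0.049
5 x {'xyz': [0.35, -0.0, 0.98], 'angular': [-0.0, -0.0, 0.0]}
end [ 0.4798 -0.2979  0.0531] [ 3.139  -1.2218  1.0522] q [-1.2254  0.854   1.4652  0.8229  1.7855 -0.9632] minmargin 0.73 maxstep 0.058 body zmin 0.048
```

Emit:
{"fn": "drive_tool", "kwargs": {"deltas": [{"xyz":[0.02,0,0.4],"angular":[-0.1,-0.18,0.02],"claw":1},{"xyz":[0.02,0,0.4],"angular":[-0.1,-0.18,0.02],"claw":1},{"xyz":[0.02,0,0.4],"angular":[-0.1,-0.18,0.02],"claw":1},{"xyz":[0.02,0,0.4],"angular":[-0.1,-0.18,0.02],"claw":1},{"xyz":[0.02,0,0.4],"angular":[-0.1,-0.18,0.02],"claw":1},{"xyz":[0.03,0,0.8],"angular":[-0.2,-0.36,0.05],"claw":1},{"xyz":[0.03,0,0.8],"angular":[-0.2,-0.36,0.05],"claw":1},{"xyz":[0.03,0,0.8],"angular":[-0.2,-0.36,0.05],"claw":1},{"xyz":[0.03,0,0.8],"angular":[-0.2,-0.36,0.05],"claw":1},{"xyz":[0,0,0],"angular":[0,0,0],"claw":1}]}}

```text
clock: 4.8
tcp_pos: [0.397, -0.446, 0.1815]
orientation: [3.136, -1.288, 1.093]
force: [-0.1, 0.2, 0.0]
opening: 0.0918
gripper_force: 0.0
```

```bash
python3 - <<'E'
from plan import *
s=ctrl.snapshot("wrist"); save(s,"w1.png"); print(np.array(s["xyz"]),ctrl.sense()["clock"])
for q in("cup","cup_rim"):
    for r in ctrl.place_of("wrist",q)[:4]:
        print(q,round(r["score"],2),np.round(r["uv"],1),by_depth(s,r["uv"]))
Pc,_=cloud(s); t=Pc[(np.hypot(Pc[:,0]-.471,Pc[:,1]+.313)<.045)&(Pc[:,2]>.088)&(Pc[:,2]<.103)]
from m import circ
print(len(t), circ(t) if len(t)>10 else 0, t[:,2].max() if len(t) else 0)
p,T=grasp(np.radians(60),np.radians(20),1); z=T.apply([0,0,1])
pre=p-.13*np.array([z[0],z[1],0])/np.hypot(z[0],z[1])
st=to(pre,T); to(p,T,st=st)
E
```

```text
[ 0.3302 -0.5721  0.3024] 4.85
cup 0.9 [323.1 347. ] [ 0.4561 -0.3402  0.0269]
cup 0.81 [269.5 290.9] [ 0.4445 -0.2331  0.0225]
cup 0.57 [200.5 366.2] [ 0.3384 -0.4588  0.1833]
cup 0.49 [308.9 102.5] [0.6503 0.0778 0.1494]
cup_rim 0.9 [183.6 285.2] [ 0.3548 -0.251   0.0748]
cup_rim 0.63 [323.  269.6] [ 0.483  -0.289   0.0746]
cup_rim 0.59 [265.7 223.5] [ 0.4649 -0.1791  0.0782]
1178 [ 0.4682 -0.3154  0.0311] 0.09610328373977112
5 x {'xyz': [-0.87, -0.02, 0.65], 'angular': [-0.07, -0.13, 0.03]}
end [ 0.4151 -0.4103  0.0531] [ 3.1401 -1.2192  1.0471] q [-1.3639  0.9881  1.2175  0.737   1.9369 -0.957 ] minmargin 0.51 maxstep 0.048 body zmin 0.048
5 x {'xyz': [0.36, -0.0, 0.98], 'angular': [0.0, 0.0, -0.0]}
end [ 0.4805 -0.2973  0.0531] [ 3.1401 -1.2192  1.0471] q [-1.2248  0.8501  1.4698  0.8247  1.7804 -0.9614] minmargin 0.74 maxstep 0.058 body zmin 0.048
```

View pics/w1.png

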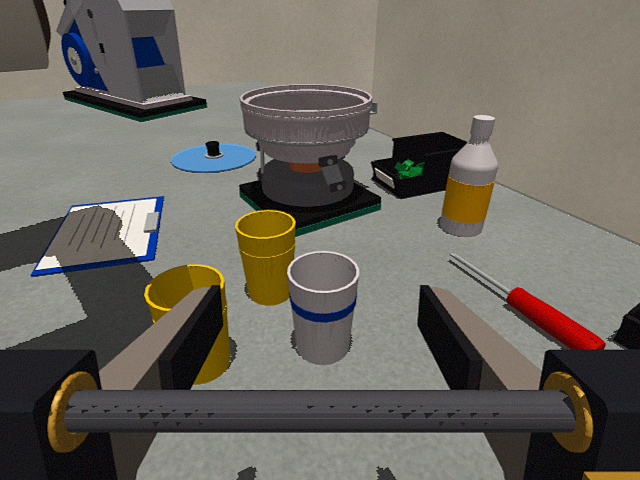

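The wrist view shows the white cup with its blue band centred between the fingers at (323,305), and the yellow cups to its left at (266,257) and (187,320). I'll approach at a slightly steeper heading to get more clearance from the yellow cup.

```bash
sed -i 's/CUP=np.array(\[.471,-.313,0\])/CUP=np.array([.4695,-.314,0])/' srch.py; python3 - <<'E'
from plan import *
p,T=grasp(np.radians(68),np.radians(20),1); z=T.apply([0,0,1])
pre=p-.12*np.array([z[0],z[1],0])/np.hypot(z[0],z[1])
st=to(pre,T,7); to(p,T,6,st=st)
E
```

```text
7 x {'xyz': [-0.6, 0.08, 0.51], 'angular': [0.13, -0.09, -0.04]}
end [ 0.4316 -0.4086  0.0542] [ 3.1353 -1.2208  1.191 ] q [-1.2976  1.0657  1.0744  0.6961  2.0268 -0.9605] minmargin 0.49 maxstep 0.025 body zmin 0.049
6 x {'xyz': [0.27, -0.0, 0.75], 'angular': [0.0, 0.0, 0.0]}
end [ 0.4766 -0.2978  0.0537] [ 3.1353 -1.2208  1.191 ] q [-1.1873  0.9113  1.3577  0.7541  1.8715 -0.9808] minmargin 0.64 maxstep 0.054 body zmin 0.048
```

Emit:
{"fn": "drive_tool", "kwargs": {"deltas": [{"xyz":[-0.6,0.08,0.51],"angular":[0.13,-0.09,-0.04],"claw":1},{"xyz":[-0.6,0.08,0.51],"angular":[0.13,-0.09,-0.04],"claw":1},{"xyz":[-0.6,0.08,0.51],"angular":[0.13,-0.09,-0.04],"claw":1},{"xyz":[-0.6,0.08,0.51],"angular":[0.13,-0.09,-0.04],"claw":1},{"xyz":[-0.6,0.08,0.51],"angular":[0.13,-0.09,-0.04],"claw":1},{"xyz":[-0.6,0.08,0.51],"angular":[0.13,-0.09,-0.04],"claw":1},{"xyz":[-0.6,0.08,0.51],"angular":[0.13,-0.09,-0.04],"claw":1},{"xyz":[0,0,0],"angular":[0,0,0],"claw":1}]}}

```text
clock: 5.62
tcp_pos: [0.4324, -0.4046, 0.0497]
orientation: [-3.133, -1.225, 1.18]
force: [-0.5, 0.6, -0.5]
opening: 0.092
gripper_force: 0.0
```

```bash
python3 - <<'E'
from plan import *
from m import circ
print(now())
s=ctrl.snapshot("wrist")
Pc,_=cloud(s); t=Pc[(np.hypot(Pc[:,0]-.47,Pc[:,1]+.313)<.045)&(Pc[:,2]>.088)&(Pc[:,2]<.103)]
print(len(t), circ(t) if len(t)>10 else 0)
p,T=grasp(np.radians(68),np.radians(20),1); to(p,T,6)
E
```

```text
(array([ 0.4324, -0.4046,  0.0497]), Rotation.from_matrix(array([[ 0.129 ,  0.9277,  0.3504],
                            [ 0.3134, -0.3734,  0.8731],
                            [ 0.9408, -0.0028, -0.3389]])), array([-1.294 ,  1.0715,  1.0782,  0.6948,  2.0236, -0.9617]))
2728 [ 0.4684 -0.3156  0.031 ]
6 x {'xyz': [0.28, 0.0, 0.73], 'angular': [-0.0, -0.0, -0.0]}
end [ 0.4759 -0.2972  0.0541] [-3.1382 -1.2245  1.1838] q [-1.1872  0.9129  1.3567  0.7536  1.8757 -0.9788] minmargin 0.64 maxstep 0.053 body zmin 0.047
```

Emit:
{"fn": "drive_tool", "kwargs": {"deltas": [{"xyz":[0.28,0,0.72],"angular":[0,0,0],"claw":1},{"xyz":[0.28,0,0.72],"angular":[0,0,0],"claw":1},{"xyz":[0.28,0,0.72],"angular":[0,0,0],"claw":1},{"xyz":[0.28,0,0.72],"angular":[0,0,0],"claw":1},{"xyz":[0.28,0,0.72],"angular":[0,0,0],"claw":1},{"xyz":[0.28,0,0.72],"angular":[0,0,0],"claw":1},{"xyz":[0,0,0],"angular":[0,0,0],"claw":1}]}}

```text
clock: 6.25
tcp_pos: [0.4759, -0.2985, 0.0574]
orientation: [3.136, -1.222, 1.192]
force: [-0.3, 0.6, -0.5]
opening: 0.0913
gripper_force: 0.0
```

Emit:
{"fn": "drive_tool", "kwargs": {"deltas": [{"xyz":[0,0,0],"angular":[0,0,0],"claw":0.3},{"xyz":[0,0,0],"angular":[0,0,0],"claw":0.3},{"xyz":[0,0,0],"angular":[0,0,0],"claw":0.3},{"xyz":[0,0,0],"angular":[0,0,0],"claw":0.3},{"xyz":[0,0,0],"angular":[0,0,0],"claw":0.3},{"xyz":[0,0,0],"angular":[0,0,0],"claw":0.3},{"xyz":[0,0,0],"angular":[0,0,0],"claw":0.3},{"xyz":[0,0,0],"angular":[0,0,0],"claw":0.3}], "squeeze": 20}}

```text
clock: 6.92
tcp_pos: [0.4752, -0.3011, 0.0565]
orientation: [3.135, -1.221, 1.191]
force: [-0.6, -1.1, 1.0]
opening: 0.0596
gripper_force: 20.0
```

```bash
python3 - <<'E'
from plan import *
p,T,q=now(); print(p,T.as_euler('xyz'),q,ctrl.sense()["gripper_force"])
T0=T
lift=to(p+[0,0,.30],T,None,(p,T,q))
# pour pose
from math import radians as r
_,Tp=grasp(r(75),r(20),1); 
st=lift
for ro in (165,):
    Tq=Tp*Rn.from_rotvec([0,0,r(ro)]); cz=Tq.apply(T0.inv().apply([0,0,1])); h=cz[:2]/np.linalg.norm(cz[:2])
    mouth=BOWL+[*(-.025*h),.235]; g=mouth-.035*cz; pp=g+.019*Tq.apply([0,0,1])
    print("tilt",np.degrees(np.arccos(cz[2])),"mouth",mouth,"h",h,"body",body(pp,Tq)[:,2].min())
# stage above: grasp point same xy as pour, cup upright, z +.05
ps=pp+[0,0,.06]; g_s=g+[0,0,.06]; ps=g_s+.019*Tp.apply([0,0,1])
st=to(ps,Tp,None,lift)
st=to(pp,Tq,28,st)
E
```

```text
[ 0.4752 -0.3011  0.0565] [ 3.1354 -1.2209  1.1906] [-1.1911  0.9099  1.3527  0.7527  1.878  -0.9782] 19.95304337005109
12 x {'xyz': [0.94, 0.0, -0.34], 'angular': [-0.0, 0.0, -0.0]}
end [ 0.475  -0.3001  0.3563] [ 3.1354 -1.2209  1.1906] q [-1.1909  0.4873  1.3281  0.9198  2.1814 -0.6089] minmargin 0.46 maxstep 0.046 body zmin 0.076
tilt 137.38642823671594 mouth [0.6044 0.0209 0.235 ] h [ 0.1021 -0.9948] body 0.22733604637085603
16 x {'xyz': [0.23, 0.02, 0.94], 'angular': [0.07, 0.0, -0.02]}
end [0.6067 0.0613 0.3139] [-3.1224 -1.2211  1.2883] q [-0.6216  0.273   1.6958  1.1033  1.7436 -0.4965] minmargin 0.48 maxstep 0.042 body zmin 0.308
28 x {'xyz': [-0.02, 0.11, 0.03], 'angular': [0.0, -0.0, 0.98]}
end [0.607  0.0625 0.2559] [-2.5256  1.1377 -1.1704] q [-0.6197  0.3524  1.7254  1.0899  1.6923  2.2799] minmargin 0.72 maxstep 0.104 body zmin 0.203
```

Emit:
{"fn": "drive_tool", "kwargs": {"deltas": [{"xyz":[0.47,0,-0.17],"angular":[0,0,0],"claw":0.3},{"xyz":[0.94,0,-0.34],"angular":[0,0,0],"claw":0.3},{"xyz":[0.94,0,-0.34],"angular":[0,0,0],"claw":0.3},{"xyz":[0.94,0,-0.34],"angular":[0,0,0],"claw":0.3},{"xyz":[0.94,0,-0.34],"angular":[0,0,0],"claw":0.3},{"xyz":[0.94,0,-0.34],"angular":[0,0,0],"claw":0.3},{"xyz":[0.94,0,-0.34],"angular":[0,0,0],"claw":0.3},{"xyz":[0.94,0,-0.34],"angular":[0,0,0],"claw":0.3},{"xyz":[0.94,0,-0.34],"angular":[0,0,0],"claw":0.3},{"xyz":[0.94,0,-0.34],"angular":[0,0,0],"claw":0.3}]}}

```text
clock: 7.75
tcp_pos: [0.4749, -0.2995, 0.2955]
orientation: [3.138, -1.221, 1.189]
force: [0.3, -1.3, -2.1]
opening: 0.06
gripper_force: 20.0
```

Emit:
{"fn": "drive_tool", "kwargs": {"deltas": [{"xyz":[0.94,0,-0.34],"angular":[0,0,0],"claw":0.3},{"xyz":[0.94,0,-0.34],"angular":[0,0,0],"claw":0.3},{"xyz":[0.23,0.02,0.9],"angular":[0.07,0,-0.02],"claw":0.3},{"xyz":[0.23,0.02,0.94],"angular":[0.07,0,-0.02],"claw":0.3},{"xyz":[0.23,0.02,0.94],"angular":[0.07,0,-0.02],"claw":0.3},{"xyz":[0.23,0.02,0.94],"angular":[0.07,0,-0.02],"claw":0.3},{"xyz":[0.23,0.02,0.94],"angular":[0.07,0,-0.02],"claw":0.3},{"xyz":[0.23,0.02,0.94],"angular":[0.07,0,-0.02],"claw":0.3},{"xyz":[0.23,0.02,0.94],"angular":[0.07,0,-0.02],"claw":0.3},{"xyz":[0.23,0.02,0.94],"angular":[0.07,0,-0.02],"claw":0.3}]}}

```text
clock: 8.58
tcp_pos: [0.546, -0.1205, 0.3232]
orientation: [-3.133, -1.221, 1.239]
force: [0.3, -0.5, -1.5]
opening: 0.0598
gripper_force: 20.0
```

Emit:
{"fn": "drive_tool", "kwargs": {"deltas": [{"xyz":[0.23,0.02,0.94],"angular":[0.07,0,-0.02],"claw":0.3},{"xyz":[0.23,0.02,0.94],"angular":[0.07,0,-0.02],"claw":0.3},{"xyz":[0.23,0.02,0.94],"angular":[0.07,0,-0.02],"claw":0.3},{"xyz":[0.23,0.02,0.94],"angular":[0.07,0,-0.02],"claw":0.3},{"xyz":[0.23,0.02,0.94],"angular":[0.07,0,-0.02],"claw":0.3},{"xyz":[0.23,0.02,0.94],"angular":[0.07,0,-0.02],"claw":0.3},{"xyz":[0.23,0.02,0.94],"angular":[0.07,0,-0.02],"claw":0.3},{"xyz":[0.12,0.01,0.47],"angular":[0.03,0,-0.01],"claw":0.3},{"xyz":[0,0,0],"angular":[0,0,0],"claw":0.3}]}}

```text
clock: 9.33
tcp_pos: [0.6022, 0.0517, 0.3031]
orientation: [-3.12, -1.221, 1.286]
force: [1.1, -0.1, -1.8]
opening: 0.0602
gripper_force: 20.0
```

```bash
python3 - <<'E'
from plan import *
from m import circ
p,T,q=now(); print(p,T.as_euler('xyz'),q,ctrl.sense()["gripper_force"])
s=ctrl.snapshot("top"); save(s,"top1.png")
Pc,_=cloud(s); 
for a,b in((.176,.186),):
    t=Pc[(np.hypot(Pc[:,0]-.607,Pc[:,1]+.003)<.11)&(np.hypot(Pc[:,0]-.607,Pc[:,1]+.003)>.085)&(Pc[:,2]>a)&(Pc[:,2]<b)]; print(len(t),circ(t),circ(t,.098))
E
```

```text
[0.6022 0.0517 0.3031] [-3.1203 -1.2214  1.286 ] [-0.6403  0.2863  1.7032  1.0916  1.7495 -0.5222] 20.004029687460445
563 [ 0.6064 -0.0027  0.0974] [ 0.6062 -0.0033]
```

View pics/top1.png

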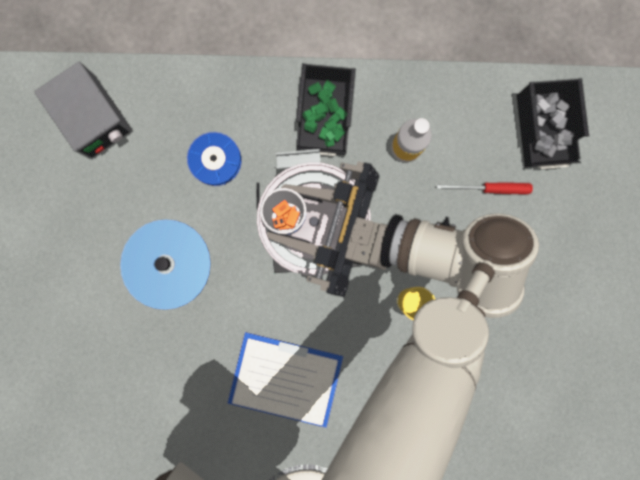

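The cup is held upright at top (283,212), over the bowl, with the orange parts inside. Now I'll plan the pour.

```bash
python3 - <<'E'
from plan import *
from math import radians as r
p,T,q=now(); c0=T.apply([1,0,0])*np.cos(r(20))-T.apply([0,0,1])*np.sin(r(20)); print(c0)
B=np.array([.6065,-.0035,0])
Tq=T*Rn.from_rotvec([0,0,r(165)]); cz=Tq.apply(T.inv().apply([0,0,1])); h=cz[:2]/np.linalg.norm(cz[:2])
mouth=B+[*(-.03*h),.235]; g=mouth-.035*cz; pp=g+.019*Tq.apply([0,0,1])
print("tilt",np.degrees(np.arccos(cz[2])),mouth,h,pp)
to(pp,Tq,28)
E
```

```text
[ 0.0067 -0.0011  1.    ]
tilt 137.31758639053967 [0.6034 0.0263 0.235 ] [ 0.1027 -0.9947] [0.6056 0.0672 0.2542]
28 x {'xyz': [-0.02, 0.08, 0.05], 'angular': [-0.0, -0.0, 0.98]}
end [0.6048 0.0694 0.2539] [-2.526   1.1377 -1.1727] q [-0.6122  0.3434  1.7417  1.0941  1.6816  2.2773] minmargin 0.72 maxstep 0.103 body zmin 0.199
```

Emit:
{"fn": "drive_tool", "kwargs": {"deltas": [{"xyz":[-0.02,0.08,0.05],"angular":[0,0,0.98],"claw":0.3},{"xyz":[-0.02,0.08,0.05],"angular":[0,0,0.98],"claw":0.3},{"xyz":[-0.02,0.08,0.05],"angular":[0,0,0.98],"claw":0.3},{"xyz":[-0.02,0.08,0.05],"angular":[0,0,0.98],"claw":0.3},{"xyz":[-0.02,0.08,0.05],"angular":[0,0,0.98],"claw":0.3},{"xyz":[-0.02,0.08,0.05],"angular":[0,0,0.98],"claw":0.3},{"xyz":[-0.02,0.08,0.05],"angular":[0,0,0.98],"claw":0.3},{"xyz":[-0.02,0.08,0.05],"angular":[0,0,0.98],"claw":0.3},{"xyz":[-0.02,0.08,0.05],"angular":[0,0,0.98],"claw":0.3},{"xyz":[-0.02,0.08,0.05],"angular":[0,0,0.98],"claw":0.3}]}}

```text
clock: 10.22
tcp_pos: [0.6193, 0.0505, 0.287]
orientation: [-1.972, -0.498, -0.068]
force: [0.4, 0.7, -2.4]
opening: 0.0599
gripper_force: 20.0
```

Emit:
{"fn": "drive_tool", "kwargs": {"deltas": [{"xyz":[-0.02,0.08,0.05],"angular":[0,0,0.98],"claw":0.3},{"xyz":[-0.02,0.08,0.05],"angular":[0,0,0.98],"claw":0.3},{"xyz":[-0.02,0.08,0.05],"angular":[0,0,0.98],"claw":0.3},{"xyz":[-0.02,0.08,0.05],"angular":[0,0,0.98],"claw":0.3},{"xyz":[-0.02,0.08,0.05],"angular":[0,0,0.98],"claw":0.3},{"xyz":[-0.02,0.08,0.05],"angular":[0,0,0.98],"claw":0.3},{"xyz":[-0.02,0.08,0.05],"angular":[0,0,0.98],"claw":0.3},{"xyz":[-0.02,0.08,0.05],"angular":[0,0,0.98],"claw":0.3},{"xyz":[-0.02,0.08,0.05],"angular":[0,0,0.98],"claw":0.3},{"xyz":[-0.02,0.08,0.05],"angular":[0,0,0.98],"claw":0.3}]}}

```text
clock: 11.05
tcp_pos: [0.6174, 0.0563, 0.2644]
orientation: [-1.964, 0.461, -0.45]
force: [0.9, 1.0, -0.9]
opening: 0.06
gripper_force: 19.9
```

Emit:
{"fn": "drive_tool", "kwargs": {"deltas": [{"xyz":[-0.01,0.04,0.02],"angular":[0,0,0.5],"claw":0.3},{"xyz":[-0.01,0.04,0.02],"angular":[0,0,0.5],"claw":0.3},{"xyz":[-0.01,0.04,0.02],"angular":[0,0,0.5],"claw":0.3},{"xyz":[-0.01,0.04,0.02],"angular":[0,0,0.5],"claw":0.3},{"xyz":[-0.01,0.04,0.02],"angular":[0,0,0.5],"claw":0.3},{"xyz":[-0.01,0.04,0.02],"angular":[0,0,0.5],"claw":0.3},{"xyz":[-0.02,0.08,0.05],"angular":[0,0,0.98],"claw":0.3},{"xyz":[-0.02,0.08,0.05],"angular":[0,0,0.98],"claw":0.3},{"xyz":[-0.02,0.08,0.05],"angular":[0,0,0.98],"claw":0.3},{"xyz":[-0.02,0.08,0.05],"angular":[0,0,0.98],"claw":0.3}]}}

```text
clock: 11.88
tcp_pos: [0.6069, 0.0645, 0.2553]
orientation: [-2.383, 1.079, -1.017]
force: [-0.7, 0.5, -1.0]
opening: 0.0595
gripper_force: 19.9
```

Emit:
{"fn": "drive_tool", "kwargs": {"deltas": [{"xyz":[-0.02,0.08,0.05],"angular":[0,0,0.98],"claw":0.3},{"xyz":[0,0,0],"angular":[0,0,0],"claw":0.3},{"xyz":[0,0,0],"angular":[0,0,0],"claw":0.3},{"xyz":[0,0,0],"angular":[0,0,0],"claw":0.3},{"xyz":[0,0,0],"angular":[0,0,0],"claw":0.3},{"xyz":[0,0,0],"angular":[0,0,0],"claw":0.3},{"xyz":[0,0,0],"angular":[0,0,0],"claw":0.3},{"xyz":[0,0,0],"angular":[0,0,0],"claw":0.3}]}}

```text
clock: 12.55
tcp_pos: [0.6051, 0.0678, 0.2543]
orientation: [-2.535, 1.141, -1.185]
force: [-0.6, -0.3, -1.0]
opening: 0.0599
gripper_force: 19.9
```

```bash
python3 - <<'E'
from plan import *
print(now(),ctrl.sense()["clock"])
a=ctrl.snapshot("scene")["pixels"][180:340,220:420];b=ctrl.snapshot("top")["pixels"][140:300,230:430]
cv2.imwrite("pics/pour.png",cv2.resize(np.hstack([a,b]),None,fx=2,fy=2,interpolation=3)[...,::-1])
E
```

```text
(array([0.6051, 0.0678, 0.2543]), Rotation.from_matrix(array([[ 0.1567, -0.9562,  0.2471],
                            [-0.3861,  0.171 ,  0.9065],
                            [-0.9091, -0.2374, -0.3424]])), array([-0.6146,  0.3437,  1.7406,  1.0943,  1.6823,  2.2834])) 12.55
```

View pics/pour.png

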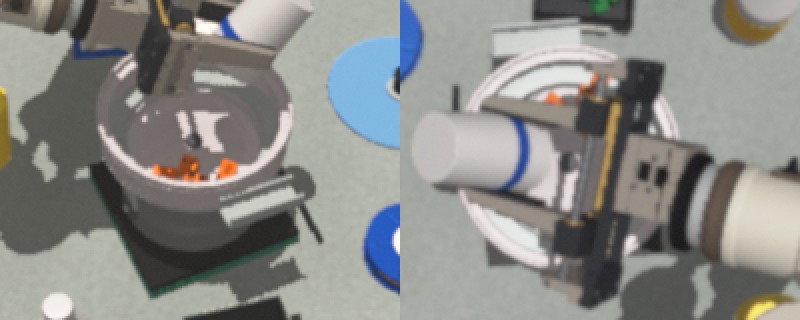

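The cup is inverted over the bowl, with orange housings in the bowl at left crop (190,165) and (228,168). I'll roll back while rising, then count.

```bash
python3 - <<'E'
from plan import *
from math import radians as r
_,Tp=grasp(r(75),r(20),1)
st=to(np.array([.6022,.0517,.32]),Tp,28)
# then carry back to placing spot
_,T=grasp(r(68),r(20),1)
hi=np.array([.4752,-.3011,.30]); st=to(hi,T,None,st)
E
```

```text
28 x {'xyz': [0.01, -0.12, -0.05], 'angular': [0.0, -0.0, -0.98]}
end [0.6024 0.0552 0.3209] [-3.1064 -1.2212  1.2673] q [-0.6357  0.2581  1.6989  1.1008  1.7574 -0.4841] minmargin 0.82 maxstep 0.104 body zmin 0.203
14 x {'xyz': [-0.43, -0.02, -1.0], 'angular': [-0.08, 0.0, 0.02]}
end [ 0.4739 -0.3026  0.2996] [ 3.1398 -1.2207  1.1818] q [-1.1951  0.5444  1.3659  0.8708  2.122  -0.6961] minmargin 0.52 maxstep 0.047 body zmin 0.294
```

Emit:
{"fn": "drive_tool", "kwargs": {"deltas": [{"xyz":[0.01,-0.12,-0.05],"angular":[0,0,-0.98],"claw":0.3},{"xyz":[0.01,-0.12,-0.05],"angular":[0,0,-0.98],"claw":0.3},{"xyz":[0.01,-0.12,-0.05],"angular":[0,0,-0.98],"claw":0.3},{"xyz":[0.01,-0.12,-0.05],"angular":[0,0,-0.98],"claw":0.3},{"xyz":[0.01,-0.12,-0.05],"angular":[0,0,-0.98],"claw":0.3},{"xyz":[0.01,-0.12,-0.05],"angular":[0,0,-0.98],"claw":0.3},{"xyz":[0.01,-0.12,-0.05],"angular":[0,0,-0.98],"claw":0.3},{"xyz":[0.01,-0.12,-0.05],"angular":[0,0,-0.98],"claw":0.3},{"xyz":[0.01,-0.12,-0.05],"angular":[0,0,-0.98],"claw":0.3},{"xyz":[0.01,-0.12,-0.05],"angular":[0,0,-0.98],"claw":0.3}]}}

```text
clock: 13.48
tcp_pos: [0.626, 0.0561, 0.2747]
orientation: [-1.934, 0.267, -0.366]
force: [0.2, -0.6, -1.2]
opening: 0.0596
gripper_force: 19.9
```

Emit:
{"fn": "drive_tool", "kwargs": {"deltas": [{"xyz":[0.01,-0.12,-0.05],"angular":[0,0,-0.98],"claw":0.3},{"xyz":[0.01,-0.12,-0.05],"angular":[0,0,-0.98],"claw":0.3},{"xyz":[0.01,-0.12,-0.05],"angular":[0,0,-0.98],"claw":0.3},{"xyz":[0.01,-0.12,-0.05],"angular":[0,0,-0.98],"claw":0.3},{"xyz":[0.01,-0.12,-0.05],"angular":[0,0,-0.98],"claw":0.3},{"xyz":[0.01,-0.12,-0.05],"angular":[0,0,-0.98],"claw":0.3},{"xyz":[0.01,-0.12,-0.05],"angular":[0,0,-0.98],"claw":0.3},{"xyz":[0.01,-0.12,-0.05],"angular":[0,0,-0.98],"claw":0.3},{"xyz":[0.01,-0.12,-0.05],"angular":[0,0,-0.98],"claw":0.3},{"xyz":[0.01,-0.12,-0.05],"angular":[0,0,-0.98],"claw":0.3}]}}

```text
clock: 14.32
tcp_pos: [0.6229, 0.055, 0.306]
orientation: [-2.03, -0.688, 0.038]
force: [0.8, -0.4, -0.8]
opening: 0.0597
gripper_force: 20.0
```

Emit:
{"fn": "drive_tool", "kwargs": {"deltas": [{"xyz":[0.01,-0.12,-0.05],"angular":[0,0,-0.98],"claw":0.3},{"xyz":[0.01,-0.12,-0.05],"angular":[0,0,-0.98],"claw":0.3},{"xyz":[0.01,-0.12,-0.05],"angular":[0,0,-0.98],"claw":0.3},{"xyz":[0.01,-0.12,-0.05],"angular":[0,0,-0.98],"claw":0.3},{"xyz":[0.01,-0.12,-0.05],"angular":[0,0,-0.98],"claw":0.3},{"xyz":[0.01,-0.12,-0.05],"angular":[0,0,-0.98],"claw":0.3},{"xyz":[0.01,-0.12,-0.05],"angular":[0,0,-0.98],"claw":0.3},{"xyz":[0.01,-0.12,-0.05],"angular":[0,0,-0.98],"claw":0.3},{"xyz":[-0.43,-0.02,-1],"angular":[-0.08,0,0.02],"claw":0.3},{"xyz":[-0.43,-0.02,-1],"angular":[-0.08,0,0.02],"claw":0.3}]}}

```text
clock: 15.15
tcp_pos: [0.5861, 0.0037, 0.318]
orientation: [-3.113, -1.221, 1.259]
force: [0.5, -1.2, -1.8]
opening: 0.06
gripper_force: 20.0
```

Emit:
{"fn": "drive_tool", "kwargs": {"deltas": [{"xyz":[-0.43,-0.02,-1],"angular":[-0.08,0,0.02],"claw":0.3},{"xyz":[-0.43,-0.02,-1],"angular":[-0.08,0,0.02],"claw":0.3},{"xyz":[-0.43,-0.02,-1],"angular":[-0.08,0,0.02],"claw":0.3},{"xyz":[-0.43,-0.02,-1],"angular":[-0.08,0,0.02],"claw":0.3},{"xyz":[-0.43,-0.02,-1],"angular":[-0.08,0,0.02],"claw":0.3},{"xyz":[-0.43,-0.02,-1],"angular":[-0.08,0,0.02],"claw":0.3},{"xyz":[-0.43,-0.02,-1],"angular":[-0.08,0,0.02],"claw":0.3},{"xyz":[-0.43,-0.02,-1],"angular":[-0.08,0,0.02],"claw":0.3},{"xyz":[-0.2,0,-0.5],"angular":[-0.04,0,0.01],"claw":0.3},{"xyz":[0,0,0],"angular":[0,0,0],"claw":0.3}]}}

```text
clock: 15.98
tcp_pos: [0.5097, -0.217, 0.305]
orientation: [-3.134, -1.22, 1.2]
force: [0.3, 1.0, -0.7]
opening: 0.06
gripper_force: 20.0
```

```bash
python3 - <<'E'
from plan import *
print(now(),ctrl.sense()["clock"])
s=ctrl.snapshot("top");px=s["pixels"]
hsv=cv2.cvtColor(px,cv2.COLOR_RGB2HSV);m=cv2.inRange(hsv,(3,150,120),(14,255,255))>0
n,l,st,c=cv2.connectedComponentsWithStats(m.astype(np.uint8))
for i in range(1,n):
    if st[i,4]>8: print(c[i],st[i,4],by_depth(s,c[i]))
a=ctrl.snapshot("scene")["pixels"][190:310,250:390]
cv2.imwrite("pics/cnt.png",np.hstack([cv2.resize(px[155:285,250:380],(400,400),interpolation=3),cv2.resize(a,(400,400),interpolation=3)])[...,::-1])
for h in range(5): print([ (round(r["score"],2),np.round(r["uv"])) for r in ctrl.place_of("top","housing%d"%h)]) if h==0 else 0
E
```

```text
(array([ 0.5097, -0.217 ,  0.305 ]), Rotation.from_matrix(array([[ 0.1245,  0.9345,  0.3334],
                            [ 0.3199, -0.3559,  0.8781],
                            [ 0.9392, -0.0027, -0.3432]])), array([-1.081 ,  0.4376,  1.5024,  0.916 ,  2.0403, -0.6611])) 15.9833
[327.6786 182.2857] 84 [ 0.6732 -0.0266  0.1623]
[304.8854 193.6146] 96 [0.6562 0.0146 0.1329]
[331.5731 202.5439] 171 [ 0.641  -0.0351  0.1311]
[(0.56, array([337., 203.])), (0.54, array([327., 202.])), (0.53, array([309., 194.])), (0.45, array([322., 187.])), (0.4, array([332., 179.]))]
```

View pics/cnt.png

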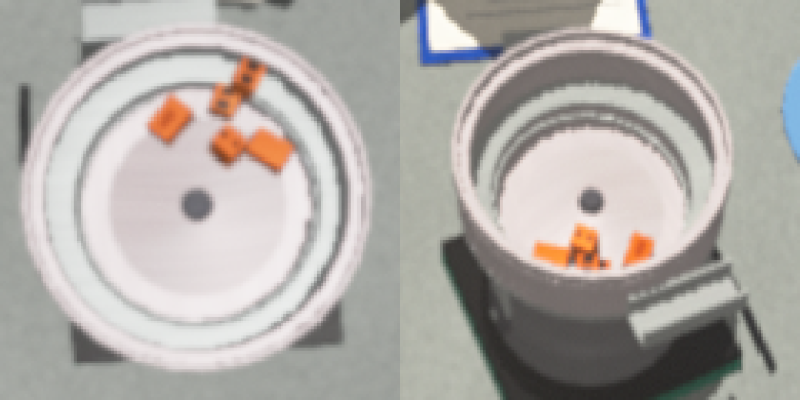

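All five are in the bowl, at left crop (170,118), (250,75), (226,98), (228,145) and (268,150), and the network finds five too. Next I'll set the cup down on its old spot.

```bash
python3 - <<'E'
from plan import *
T=Rn.from_euler('xyz',[3.1354,-1.2209,1.1906])
s=ctrl.snapshot("top")
for uv in ([331.5,180],[323,187],[332,176]): 
    b=by_depth(s,uv); print(b,np.hypot(*(b[:2]-[.6065,-.0035])))
st=to(np.array([.4752,-.3011,.30]),T)
st=to(np.array([.4752,-.3011,.085]),T,None,st)
st=to(np.array([.4752,-.3011,.0575]),T,4,st)
E
```

```text
[ 0.677  -0.0334  0.1651] 0.07652382496715655
[ 0.6681 -0.0186  0.1403] 0.06343033342744177
[ 0.6845 -0.0341  0.1634] 0.08384301449729618
4 x {'xyz': [-0.37, -0.01, -0.87], 'angular': [-0.06, -0.0, 0.01]}
end [ 0.4756 -0.301   0.3004] [ 3.1362 -1.221   1.1917] q [-1.1899  0.5462  1.3619  0.8717  2.1242 -0.6957] minmargin 0.52 maxstep 0.040 body zmin 0.295
9 x {'xyz': [-0.9, -0.0, 0.33], 'angular': [-0.0, -0.0, 0.0]}
end [ 0.4761 -0.3008  0.0847] [ 3.1362 -1.221   1.1917] q [-1.1891  0.8602  1.3668  0.761   1.904  -0.952 ] minmargin 0.54 maxstep 0.042 body zmin 0.079
4 x {'xyz': [-0.26, -0.01, 0.09], 'angular': [-0.0, -0.0, 0.0]}
end [ 0.4751 -0.3009  0.0572] [ 3.1362 -1.221   1.1917] q [-1.1906  0.909   1.3524  0.7519  1.8797 -0.9778] minmargin 0.74 maxstep 0.012 body zmin 0.052
```

Emit:
{"fn": "drive_tool", "kwargs": {"deltas": [{"xyz":[-0.37,-0.01,-0.87],"angular":[-0.06,0,0.01],"claw":0.3},{"xyz":[-0.37,-0.01,-0.87],"angular":[-0.06,0,0.01],"claw":0.3},{"xyz":[-0.37,-0.01,-0.87],"angular":[-0.06,0,0.01],"claw":0.3},{"xyz":[-0.37,-0.01,-0.87],"angular":[-0.06,0,0.01],"claw":0.3},{"xyz":[-0.9,0,0.33],"angular":[0,0,0],"claw":0.3},{"xyz":[-0.9,0,0.33],"angular":[0,0,0],"claw":0.3},{"xyz":[-0.9,0,0.33],"angular":[0,0,0],"claw":0.3},{"xyz":[-0.9,0,0.33],"angular":[0,0,0],"claw":0.3},{"xyz":[-0.9,0,0.33],"angular":[0,0,0],"claw":0.3},{"xyz":[-0.9,0,0.33],"angular":[0,0,0],"claw":0.3}]}}

```text
clock: 17.02
tcp_pos: [0.4762, -0.3008, 0.1557]
orientation: [3.135, -1.22, 1.193]
force: [0.1, -1.0, -0.2]
opening: 0.0601
gripper_force: 20.0
```

Emit:
{"fn": "drive_tool", "kwargs": {"deltas": [{"xyz":[-0.9,0,0.33],"angular":[0,0,0],"claw":0.3},{"xyz":[-0.9,0,0.33],"angular":[0,0,0],"claw":0.3},{"xyz":[-0.7,0,0.26],"angular":[0,0,0],"claw":0.3},{"xyz":[0,0,0],"angular":[0,0,0],"claw":0.3},{"xyz":[0,0,0],"angular":[0,0,0],"claw":0.3}]}}

```text
clock: 17.43
tcp_pos: [0.476, -0.3006, 0.09]
orientation: [3.14, -1.223, 1.188]
force: [-0.6, -0.3, -0.1]
opening: 0.06
gripper_force: 20.0
```

```bash
python3 - <<'E'
from plan import *
print(now()[0],ctrl.sense()["clock"])
s=ctrl.snapshot("scene")
for m in ctrl.cut_out("scene","cup")[:3]:
    c,_=cloud(s,m["region"]); print(m["bbox"],np.median(c,0),np.percentile(c[:,2],[1,3,97,99]))
T=Rn.from_euler('xyz',[3.1354,-1.2209,1.1906])
to(np.array([.4752,-.3011,.0575]),T,5)
E
```

```text
[ 0.476  -0.3006  0.09  ] 17.4333
[169.9, 220.6, 29.8, 42.2] [ 0.3698 -0.2768  0.0698] [0.0052 0.0098 0.0947 0.0965]
[210.7, 243.2, 32.3, 48.1] [ 0.4702 -0.2074  0.0623] [-0.0025 -0.      0.0946  0.0963]
[163.5, 251.9, 33.0, 50.9] [ 0.4812 -0.3098  0.1012] [0.0368 0.0397 0.1284 0.1294]
5 x {'xyz': [-0.25, -0.01, 0.1], 'angular': [-0.0, 0.0, 0.0]}
end [ 0.4756 -0.3008  0.0578] [ 3.1308 -1.2196  1.1961] q [-1.19    0.9069  1.3536  0.7528  1.8783 -0.9783] minmargin 0.74 maxstep 0.012 body zmin 0.052
```

Emit:
{"fn": "drive_tool", "kwargs": {"deltas": [{"xyz":[-0.25,0,0.1],"angular":[0,0,0],"claw":0.3},{"xyz":[-0.25,0,0.1],"angular":[0,0,0],"claw":0.3},{"xyz":[-0.25,0,0.1],"angular":[0,0,0],"claw":0.3},{"xyz":[-0.25,0,0.1],"angular":[0,0,0],"claw":0.3},{"xyz":[-0.24,0,0.09],"angular":[0,0,0],"claw":0.3},{"xyz":[-0.04,0,0.01],"angular":[0,0,0],"claw":0.3},{"xyz":[0,0,0],"angular":[0,0,0],"claw":0.3},{"xyz":[0,0,0],"angular":[0,0,0],"claw":0.3}]}}

```text
clock: 18.2
tcp_pos: [0.4759, -0.3012, 0.0558]
orientation: [3.137, -1.222, 1.19]
force: [0.3, 0.8, 1.5]
opening: 0.06
gripper_force: 19.9
```

Emit:
{"fn": "drive_tool", "kwargs": {"deltas": [{"xyz":[0,0,0],"angular":[0,0,0],"claw":0.75},{"xyz":[0,0,0],"angular":[0,0,0],"claw":0.85},{"xyz":[0,0,0],"angular":[0,0,0],"claw":1},{"xyz":[0,0,0],"angular":[0,0,0],"claw":1},{"xyz":[0,0,-0.4],"angular":[0,0,0],"claw":1},{"xyz":[0,0,-0.7],"angular":[0,0,0],"claw":1},{"xyz":[0,0,-0.8],"angular":[0,0,0],"claw":1},{"xyz":[0,0,-0.8],"angular":[0,0,0],"claw":1},{"xyz":[0,0,-0.8],"angular":[0,0,0],"claw":1},{"xyz":[0,0,-0.8],"angular":[0,0,0],"claw":1}]}}

```text
clock: 19.03
tcp_pos: [0.4372, -0.3964, 0.0931]
orientation: [3.136, -1.22, 1.19]
force: [0.2, 0.1, 0.4]
opening: 0.0919
gripper_force: 0.0
```

```bash
cat > s3.py <<'E'
from plan import *
print(now(),ctrl.sense()["clock"])
s=ctrl.snapshot("wrist"); Pc,_=cloud(s); t=Pc[(np.hypot(Pc[:,0]-.469,Pc[:,1]+.315)<.045)&(Pc[:,2]>.085)&(Pc[:,2]<.11)]
from m import circ
print(len(t),circ(t),np.percentile(t[:,2],[5,50,95,99]))
COV=np.array([.5225,.3055]);B=np.array([.6065,-.0035])
# vertical tool over cover / bowl, various yaw
for xy in(COV,B):
  for yaw in np.radians(np.arange(-180,180,30)):
    T=Rn.from_euler('xyz',[np.pi,0,yaw])
    for z in((.02,.25) if xy is COV else (.19,.25)):
        for q in sols(np.array([*xy,z]),T):
            if mar(q)>.3: print(xy,np.degrees(yaw).round(),z,q,mar(q).round(2))
E
python3 s3.py
```

```text
(array([ 0.4372, -0.3964,  0.0931]), Rotation.from_matrix(array([[ 0.1277,  0.9264,  0.3543],
                            [ 0.319 , -0.3766,  0.8697],
                            [ 0.9391,  0.002 , -0.3436]])), array([-1.2859,  0.9801,  1.1337,  0.7144,  2.0395, -0.9328])) 19.0333
3056 [ 0.4697 -0.3152  0.0309] [0.0857 0.0913 0.0951 0.0954]
[0.5225 0.3055] -180.0 0.02 [ 0.3297  0.4532  1.6455 -0.      1.0429 -1.2411] 0.87
[0.5225 0.3055] -180.0 0.25 [ 0.3297  0.2147  1.4629  0.      1.464  -1.2411] 1.15
[0.5225 0.3055] -150.0 0.02 [ 0.3297  0.4532  1.6455 -0.      1.0429 -1.7647] 0.87
[0.5225 0.3055] -150.0 0.25 [ 0.3297  0.2147  1.4629  0.      1.464  -1.7647] 1.15
[0.5225 0.3055] -120.0 0.02 [ 0.3297  0.4532  1.6455 -0.      1.0429 -2.2883] 0.71
[0.5225 0.3055] -120.0 0.25 [ 0.3297  0.2147  1.4629 -0.      1.464  -2.2883] 0.71
[0.5225 0.3055] -30.0 0.02 [0.3297 0.4532 1.6455 0.     1.0429 2.4241] 0.58
[0.5225 0.3055] -30.0 0.25 [0.3297 0.2147 1.4629 0.     1.464  2.4241] 0.58
[0.5225 0.3055] 0.0 0.02 [ 0.3297  0.4532  1.6455 -0.      1.0429  1.9005] 0.87
[0.5225 0.3055] 0.0 0.25 [0
[... 1795 characters left out ...]
91  0.      1.4646  0.8425] 1.16
[ 0.6065 -0.0035] 60.0 0.19 [-0.2047  0.257   1.5319  0.      1.3526  0.3189] 1.17
[ 0.6065 -0.0035] 60.0 0.25 [-0.2047  0.2179  1.4591  0.      1.4646  0.3189] 1.16
[ 0.6065 -0.0035] 90.0 0.19 [-0.2047  0.257   1.5319  0.      1.3526 -0.2047] 1.17
[ 0.6065 -0.0035] 90.0 0.25 [-0.2047  0.2179  1.4591  0.      1.4646 -0.2047] 1.16
[ 0.6065 -0.0035] 120.0 0.19 [-0.2047  0.257   1.5319  0.      1.3526 -0.7283] 1.17
[ 0.6065 -0.0035] 120.0 0.25 [-0.2047  0.2179  1.4591  0.      1.4646 -0.7283] 1.16
[ 0.6065 -0.0035] 150.0 0.19 [-0.2047  0.257   1.5319 -0.      1.3526 -1.2519] 1.17
[ 0.6065 -0.0035] 150.0 0.25 [-0.2047  0.2179  1.4591  0.      1.4646 -1.2519] 1.16
```

```bash
python3 - <<'E'
from plan import *
p,T,q=now()
Td=Rn.from_euler('xyz',[np.pi,0,np.pi/2])
st=to(np.array([.437,-.41,.32]),Td,13)
st=to(np.array([.60,-.05,.38]),Td,None,st)
st=to(np.array([.52,.30,.2]),Td,None,st)
E
```

```text
13 x {'xyz': [0.42, 0.07, -0.6], 'angular': [0.18, -0.88, -0.25]}
end [ 0.4376 -0.4106  0.3186] [-3.1404 -0.0012  1.5761] q [-0.9545  0.1786  1.3714 -0.0003  1.5933 -0.9598] minmargin 0.62 maxstep 0.066 body zmin 0.112
15 x {'xyz': [0.96, 0.44, -0.16], 'angular': [-0.0, -0.0, 0.0]}
end [ 0.6008 -0.0498  0.3788] [-3.1404 -0.0012  1.5761] q [-0.2833  0.1836  1.2501  0.0008  1.7095 -0.2885] minmargin 0.93 maxstep 0.047 body zmin 0.410
14 x {'xyz': [1.0, -0.23, 0.51], 'angular': [-0.0, -0.0, 0.0]}
end [0.5182 0.3    0.2008] [-3.1404 -0.0012  1.5761] q [0.3224 0.2295 1.5429 0.0016 1.3701 0.3168] minmargin 0.96 maxstep 0.048 body zmin 0.289
```

Emit:
{"fn": "drive_tool", "kwargs": {"deltas": [{"xyz":[0.42,0.07,-0.6],"angular":[0.18,-0.88,-0.25],"claw":1},{"xyz":[0.42,0.07,-0.6],"angular":[0.18,-0.88,-0.25],"claw":1},{"xyz":[0.42,0.07,-0.6],"angular":[0.18,-0.88,-0.25],"claw":1},{"xyz":[0.42,0.07,-0.6],"angular":[0.18,-0.88,-0.25],"claw":1},{"xyz":[0.42,0.07,-0.6],"angular":[0.18,-0.88,-0.25],"claw":1},{"xyz":[0.42,0.07,-0.6],"angular":[0.18,-0.88,-0.25],"claw":1},{"xyz":[0.42,0.07,-0.6],"angular":[0.18,-0.88,-0.25],"claw":1},{"xyz":[0.42,0.07,-0.6],"angular":[0.18,-0.88,-0.25],"claw":1},{"xyz":[0.42,0.07,-0.6],"angular":[0.18,-0.88,-0.25],"claw":1},{"xyz":[0.42,0.07,-0.6],"angular":[0.18,-0.88,-0.25],"claw":1}]}}

```text
clock: 19.92
tcp_pos: [0.4347, -0.4291, 0.2681]
orientation: [3.097, -0.278, 1.507]
force: [0.4, -0.1, 0.3]
opening: 0.0918
gripper_force: 0.0
```

Emit:
{"fn": "drive_tool", "kwargs": {"deltas": [{"xyz":[0.42,0.07,-0.6],"angular":[0.18,-0.88,-0.25],"claw":1},{"xyz":[0.42,0.07,-0.6],"angular":[0.18,-0.88,-0.25],"claw":1},{"xyz":[0.42,0.07,-0.6],"angular":[0.18,-0.88,-0.25],"claw":1},{"xyz":[0.96,0.44,-0.16],"angular":[0,0,0],"claw":1},{"xyz":[0.96,0.44,-0.16],"angular":[0,0,0],"claw":1},{"xyz":[0.96,0.44,-0.16],"angular":[0,0,0],"claw":1},{"xyz":[0.96,0.44,-0.16],"angular":[0,0,0],"claw":1},{"xyz":[0.96,0.44,-0.16],"angular":[0,0,0],"claw":1},{"xyz":[0.96,0.44,-0.16],"angular":[0,0,0],"claw":1},{"xyz":[0.96,0.44,-0.16],"angular":[0,0,0],"claw":1}]}}

```text
clock: 20.75
tcp_pos: [0.5154, -0.2367, 0.3456]
orientation: [-3.139, -0.006, 1.579]
force: [-0.0, -0.1, -0.6]
opening: 0.0919
gripper_force: 0.0
```

Emit:
{"fn": "drive_tool", "kwargs": {"deltas": [{"xyz":[0.96,0.44,-0.16],"angular":[0,0,0],"claw":1},{"xyz":[0.96,0.44,-0.16],"angular":[0,0,0],"claw":1},{"xyz":[0.96,0.44,-0.16],"angular":[0,0,0],"claw":1},{"xyz":[0.96,0.44,-0.16],"angular":[0,0,0],"claw":1},{"xyz":[0.96,0.44,-0.16],"angular":[0,0,0],"claw":1},{"xyz":[0.96,0.44,-0.16],"angular":[0,0,0],"claw":1},{"xyz":[0.5,0.2,-0.08],"angular":[0,0,0],"claw":1},{"xyz":[0,0,0],"angular":[0,0,0],"claw":1},{"xyz":[0,0,0],"angular":[0,0,0],"claw":1}]}}

```text
clock: 21.5
tcp_pos: [0.5847, -0.0814, 0.372]
orientation: [-3.139, -0.006, 1.58]
force: [0.7, 0.3, -0.0]
opening: 0.0916
gripper_force: 0.0
```

```bash
cat > bowl.py <<'E'
from plan import *
from m import circ
def bowl(s,tag):
    Pc,_=cloud(s); r=np.hypot(Pc[:,0]-.6065,Pc[:,1]+.0035)
    t=Pc[(r<.112)&(r>.09)&(Pc[:,2]>.176)&(Pc[:,2]<.186)]
    a=np.arctan2(t[:,1],t[:,0]-.6065); print(tag,"rim n",len(t),"z",np.percentile(t[:,2],[5,50,95]),circ(t),circ(t,.098))
    ins=Pc[(r<.1)&(Pc[:,2]>.165)&(Pc[:,2]<.1745)]; print("  shoulder n",len(ins),circ(ins),np.median(ins[:,2]))
    # outer and inner edges per angular bin
    for nm,f in(("outer",np.max),("inner",np.min)):
        rr=np.hypot(t[:,0]-.6065,t[:,1]+.0035); e=[]
        for b in np.arange(-np.pi,np.pi,np.radians(10)):
            k=(np.arctan2(t[:,1]+.0035,t[:,0]-.6065)>=b)&(np.arctan2(t[:,1]+.0035,t[:,0]-.6065)<b+np.radians(10))
            if k.sum()>5: i=np.nonzero(k)[0][(np.argmax if f is np.max else np.argmin)(rr[k])]; e.append(t[i])
        e=np.array(e); print("  ",nm,len(e),circ(e))
E
python3 - <<'E'
from bowl import *
print(now(),ctrl.sense()["clock"])
s=ctrl.snapshot("wrist"); save(s,"w2.png"); print(np.array(s["xyz"])); bowl(s,"wrist"); bowl(ctrl.snapshot("top"),"top")
for r in ctrl.place_of("wrist","bowl_seat")[:2]: print(r["score"],r["uv"],at_z(s,r["uv"],.172))
E
```

```text
(array([ 0.5847, -0.0814,  0.372 ]), Rotation.from_matrix(array([[-0.0094,  1.    , -0.0029],
                            [ 0.9999,  0.0095,  0.0055],
                            [ 0.0056, -0.0029, -1.    ]])), array([-0.3451,  0.1513,  1.2994,  0.0043,  1.6955, -0.3541])) 21.5
[ 0.584  -0.0064  0.5427]
wrist rim n 3855 z [0.177  0.1798 0.1813] [ 0.6048 -0.0038  0.097 ] [ 0.6048 -0.004 ]
  shoulder n 7467 [ 0.6047 -0.0037  0.0914] 0.1719903184853438
   outer 36 [ 0.6049 -0.0037  0.0996]
   inner 36 [ 0.6048 -0.0039  0.0951]
top rim n 473 z [0.177  0.1797 0.1822] [ 0.6064 -0.0028  0.0974] [ 0.6065 -0.0034]
  shoulder n 897 [ 0.6066 -0.0026  0.0915] 0.17167281247279298
   outer 21 [ 0.6067 -0.0026  0.0995]
   inner 21 [ 0.6063 -0.0033  0.0954]
0.77 [343.8, 135.7] [ 0.6045 -0.0048  0.172 ]
```

View pics/w2.png

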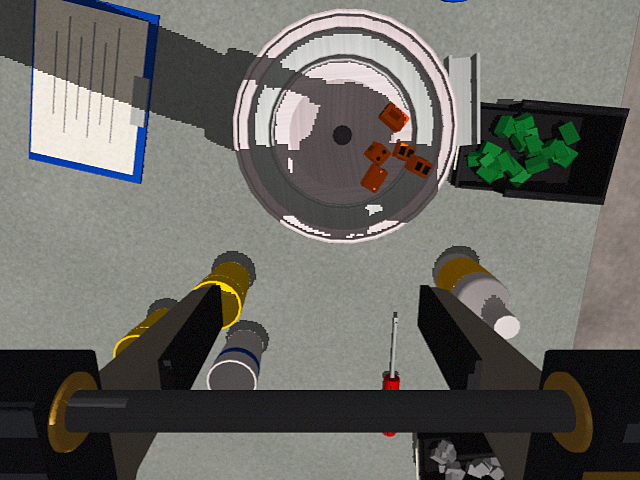

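Five housings are in the bowl, on the floor and ledge around pixels (394,117), (377,153), (374,178), (404,150) and (420,165), and the rim is circled at (343,125). Now I'll view the cover from the same relative camera position, so the calibration bias cancels.

```bash
python3 - <<'E'
from plan import *
Td=Rn.from_euler('xyz',[np.pi,0,np.pi/2])
st=to(np.array([.5025,.228,.21]),Td,14)
E
```

```text
14 x {'xyz': [0.89, -0.23, 0.47], 'angular': [-0.0, -0.0, 0.0]}
end [0.5012 0.2294 0.2094] [-3.1384 -0.006   1.5777] q [0.2061 0.1013 1.6702 0.0066 1.3721 0.1979] minmargin 0.97 maxstep 0.048 body zmin 0.297
```

Emit:
{"fn": "drive_tool", "kwargs": {"deltas": [{"xyz":[0.89,-0.23,0.3],"angular":[0,0,0],"claw":0.8},{"xyz":[0.89,-0.23,0.3],"angular":[0,0,0],"claw":0.8},{"xyz":[0.89,-0.23,0.3],"angular":[0,0,0],"claw":0.8},{"xyz":[0.89,-0.23,0.4],"angular":[0,0,0],"claw":0.8},{"xyz":[0.89,-0.23,0.5],"angular":[0,0,0],"claw":0.8},{"xyz":[0.89,-0.23,0.5],"angular":[0,0,0],"claw":0.8},{"xyz":[0.89,-0.23,0.5],"angular":[0,0,0],"claw":0.8},{"xyz":[0.89,-0.23,0.5],"angular":[0,0,0],"claw":0.8},{"xyz":[0.89,-0.23,0.5],"angular":[0,0,0],"claw":0.8},{"xyz":[0.89,-0.23,0.5],"angular":[0,0,0],"claw":0.8}]}}

```text
clock: 22.48
tcp_pos: [0.5249, 0.1412, 0.2655]
orientation: [-3.139, -0.006, 1.577]
force: [0.3, -0.6, 0.1]
opening: 0.0734
gripper_force: 0.0
```

Emit:
{"fn": "drive_tool", "kwargs": {"deltas": [{"xyz":[0.89,-0.23,0.5],"angular":[0,0,0],"claw":0.8},{"xyz":[0.89,-0.23,0.5],"angular":[0,0,0],"claw":0.8},{"xyz":[0.89,-0.23,0.5],"angular":[0,0,0],"claw":0.8},{"xyz":[0.89,-0.23,0.5],"angular":[0,0,0],"claw":0.8},{"xyz":[0,0,0],"angular":[0,0,0],"claw":0.8},{"xyz":[0,0,0],"angular":[0,0,0],"claw":0.8}]}}

```text
clock: 22.98
tcp_pos: [0.5008, 0.23, 0.216]
orientation: [-3.137, -0.005, 1.58]
force: [0.0, -0.3, -0.3]
opening: 0.0734
gripper_force: 0.0
```

```bash
cat > cov.py <<'E'
from plan import *
from m import circ
def disc(s,c0,z,tag):
    "fit the blue disc's outline, edge pixels carried to height z; and the knob's dark head"
    m=np.zeros((480,640),bool)
    hsv=cv2.cvtColor(s["pixels"],cv2.COLOR_RGB2HSV); m=((hsv[...,0]>92)&(hsv[...,0]<118)&(hsv[...,1]>60)&(hsv[...,2]>60)).astype(np.uint8)
    m=cv2.morphologyEx(m,cv2.MORPH_OPEN,np.ones((3,3),np.uint8)); n,l,st,_=cv2.connectedComponentsWithStats(m); i=1+np.argmax(st[1:,4])
    c=max(cv2.findContours((l==i).astype(np.uint8),cv2.RETR_EXTERNAL,cv2.CHAIN_APPROX_NONE)[0],key=len)[:,0]
    e=np.array([at_z(s,p.astype(float),z) for p in c if 3<p[0]<636 and 3<p[1]<476]); 
    r=np.hypot(e[:,0]-c0[0],e[:,1]-c0[1]); k=np.abs(r-.094)<.006; f=circ(e[k]); k=np.abs(np.hypot(e[:,0]-f[0],e[:,1]-f[1])-f[2])<.0015
    print(tag,"disc",st[i,4],k.sum(),circ(e[k]),circ(e[k],.094)); return circ(e[k],.094)
def knob(s,c0,tag):
    P,_=cloud(s); t=P[(np.hypot(P[:,0]-c0[0],P[:,1]-c0[1])<.02)&(P[:,2]>.028)&(P[:,2]<.045)]
    if len(t)>10: print(tag,"knob",len(t),"mean",t.mean(0),"mid",(t.min(0)+t.max(0))/2,np.ptp(t,axis=0),"z",np.median(t[:,2]),circ(t,.015))
E
python3 - <<'E'
from cov import *
print(now(),ctrl.sense()["clock"])
c0=[.5225,.3055]
for c in("wrist","top","scene"):
    s=ctrl.snapshot(c); 
    if c=="wrist": save(s,"w3.png"); print(np.array(s["xyz"]))
    disc(s,c0,.005,c); knob(s,c0,c)
E
```

```text
(array([0.5008, 0.23  , 0.216 ]), Rotation.from_matrix(array([[-0.0091,  0.9999, -0.0042],
                            [ 0.9999,  0.0091,  0.0051],
                            [ 0.0052, -0.0042, -1.    ]])), array([0.2076, 0.0972, 1.6615, 0.006 , 1.386 , 0.1974])) 22.9833
[0.5003 0.305  0.3866]
wrist disc 31610 580 [0.5209 0.3054 0.093 ] [0.5209 0.3054]
wrist knob 950 mean [0.5207 0.3056 0.0351] mid [0.521  0.3056 0.0346] [0.0286 0.0291 0.0057] z 0.03510965397407928 [0.5229 0.3002]
top disc 2548 103 [0.5213 0.3078 0.0946] [0.5213 0.3071]
top knob 12 mean [0.5225 0.2972 0.0347] mid [0.5225 0.2973 0.035 ] [0.0222 0.0019 0.0069] z 0.03470098898082774 [0.5225 0.3107]
scene disc 3125 158 [0.5237 0.3038 0.0931] [0.5236 0.3037]
scene knob 93 mean [0.5248 0.3035 0.0341] mid [0.5237 0.3034 0.0344] [0.0302 0.0281 0.0102] z 0.034255533774056435 [0.5208 0.3025]
```

View pics/w3.png

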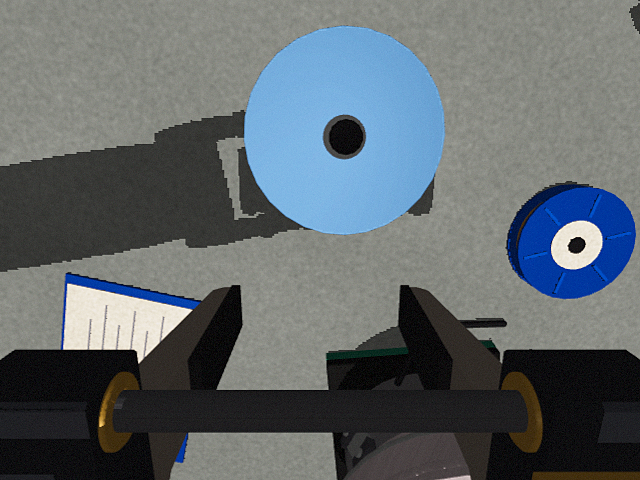

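The cover's disc is centred at (345,131) and its knob at (345,137), well clear of the reel at (572,240). The wrist camera puts the cover at (0.5209, 0.3055). Moving over it.

```bash
python3 - <<'E'
from plan import *
Td=Rn.from_euler('xyz',[np.pi,0,np.pi/2])
p,T,q=now(); print("rotvec units",(T.inv()*Td).as_rotvec()/np.radians(6))
st=to(np.array([.5209,.3055,.09]),Td,6)
st=to(np.array([.5209,.3055,.009]),Td,5,st)
E
```

```text
rotvec units [-0.008  -0.0569  0.0652]
6 x {'xyz': [0.5, 0.13, 0.85], 'angular': [-0.0, -0.01, 0.01]}
end [0.5215 0.3048 0.0905] [-3.1408  0.0003  1.5713] q [ 0.3291  0.3531  1.6204 -0.      1.1689  0.3286] minmargin 1.00 maxstep 0.047 body zmin 0.178
5 x {'xyz': [0.01, -0.0, 0.65], 'angular': [-0.0, 0.0, 0.0]}
end [0.5214 0.306  0.0092] [-3.1408  0.0003  1.5713] q [ 0.3311  0.469   1.6489 -0.      1.0246  0.3306] minmargin 0.85 maxstep 0.029 body zmin 0.097
```

Emit:
{"fn": "drive_tool", "kwargs": {"deltas": [{"xyz":[0.5,0.13,0.85],"angular":[0,-0.06,0.07],"claw":0.8},{"xyz":[0.5,0.13,0.85],"angular":[0,0,0],"claw":0.8},{"xyz":[0.5,0.13,0.85],"angular":[0,0,0],"claw":0.8},{"xyz":[0.5,0.13,0.85],"angular":[0,0,0],"claw":0.8},{"xyz":[0.5,0.13,0.85],"angular":[0,0,0],"claw":0.8},{"xyz":[0.5,0.13,0.85],"angular":[0,0,0],"claw":0.8},{"xyz":[0,0,0],"angular":[0,0,0],"claw":0.8},{"xyz":[0,0,0],"angular":[0,0,0],"claw":0.8}]}}

```text
clock: 23.8
tcp_pos: [0.5204, 0.3047, 0.0889]
orientation: [-3.138, 0.001, 1.572]
force: [0.9, 0.2, 1.0]
opening: 0.0737
gripper_force: 0.0
```

```bash
python3 - <<'E'
from cov import *
Td=Rn.from_euler('xyz',[np.pi,0,np.pi/2])
p,T,q=now(); print(p,"rotvec units",(T.inv()*Td).as_rotvec()/np.radians(6))
s=ctrl.snapshot("wrist"); disc(s,[.521,.3055],.005,"wrist"); knob(s,[.521,.3055],"wrist")
st=to(np.array([.5209,.3055,.009]),Td,5)
E
```

```text
[0.5204 0.3047 0.0889] rotvec units [-0.038   0.0109  0.007 ]
wrist disc 53088 697 [0.521  0.3058 0.0931] [0.521  0.3056]
wrist knob 1842 mean [0.5208 0.3067 0.035 ] mid [0.521  0.306  0.0331] [0.029  0.0294 0.0087] z 0.03513932338573508 [0.52   0.3022]
5 x {'xyz': [0.01, -0.0, 0.65], 'angular': [-0.0, 0.0, 0.0]}
end [0.5213 0.3061 0.0092] [-3.1403  0.0002  1.5711] q [0.3312 0.4691 1.6487 0.0003 1.0251 0.3307] minmargin 0.86 maxstep 0.029 body zmin 0.097
```

Emit:
{"fn": "drive_tool", "kwargs": {"deltas": [{"xyz":[0.04,0.02,0.65],"angular":[-0.04,0.01,0],"claw":0.8},{"xyz":[0,0,0.65],"angular":[0,0,0],"claw":0.8},{"xyz":[0,0,0.65],"angular":[0,0,0],"claw":0.8},{"xyz":[0,0,0.65],"angular":[0,0,0],"claw":0.8},{"xyz":[0,0,0.6],"angular":[0,0,0],"claw":0.8},{"xyz":[0,0,0],"angular":[0,0,0],"claw":0.8},{"xyz":[0,0,0],"angular":[0,0,0],"claw":0.8}]}}

```text
clock: 24.43
tcp_pos: [0.5219, 0.3062, 0.0108]
orientation: [3.139, -0.001, 1.571]
force: [-0.5, 0.5, 0.1]
opening: 0.0735
gripper_force: 0.0
```

Emit:
{"fn": "drive_tool", "kwargs": {"deltas": [{"xyz":[0,0,0],"angular":[0,0,0],"claw":0.6},{"xyz":[0,0,0],"angular":[0,0,0],"claw":0.45},{"xyz":[0,0,0],"angular":[0,0,0],"claw":0.36},{"xyz":[0,0,0],"angular":[0,0,0],"claw":0.3},{"xyz":[0,0,0],"angular":[0,0,0],"claw":0.15},{"xyz":[0,0,0],"angular":[0,0,0],"claw":0.1},{"xyz":[0,0,0],"angular":[0,0,0],"claw":0.1},{"xyz":[0,0,0],"angular":[0,0,0],"claw":0.1}], "squeeze": 25}}

```text
clock: 25.1
tcp_pos: [0.521, 0.3068, 0.0094]
orientation: [3.14, -0.001, 1.572]
force: [-0.1, -0.0, 0.3]
opening: 0.0264
gripper_force: 25.0
```

```bash
python3 - <<'E'
from cov import *
Td=Rn.from_euler('xyz',[np.pi,0,np.pi/2])
p,T,q=now(); print(p,"rotvec units",(T.inv()*Td).as_rotvec()/np.radians(6))
s=ctrl.snapshot("wrist"); disc(s,[.521,.3055],.005,"wrist"); s=ctrl.snapshot("scene"); disc(s,[.521,.3055],.005,"scene")
E
```

```text
[0.521  0.3068 0.0094] rotvec units [ 0.0182 -0.0083  0.0121]
wrist disc 73801 689 [0.5204 0.3058 0.0931] [0.5204 0.3048]
scene disc 2422 119 [0.5231 0.3047 0.0933] [0.5228 0.3051]
```

```bash
python3 - <<'E'
from plan import *
Td=Rn.from_euler('xyz',[np.pi,0,np.pi/2])
st=to(np.array([.521,.3068,.2294]),Td,11)
st=to(np.array([.6054,-.0023,.2294]),Td,16,st)
E
```

```text
11 x {'xyz': [0.0, 0.0, -0.8], 'angular': [0.0, -0.0, 0.0]}
end [0.5206 0.3066 0.2294] [ 3.1397 -0.0009  1.5721] q [0.3324 0.2218 1.4951 0.0003 1.4226 0.3311] minmargin 0.89 maxstep 0.037 body zmin 0.117
16 x {'xyz': [-0.77, 0.21, -0.0], 'angular': [0.0, -0.0, 0.0]}
end [ 0.605  -0.0012  0.2293] [ 3.1397 -0.0009  1.5721] q [-0.2022  0.2241  1.4926  0.0013  1.4232 -0.2037] minmargin 1.11 maxstep 0.035 body zmin 0.317
```

Emit:
{"fn": "drive_tool", "kwargs": {"deltas": [{"xyz":[0,0,-0.2],"angular":[0,0,0],"claw":0.1},{"xyz":[0,0,-0.5],"angular":[0,0,0],"claw":0.1},{"xyz":[0,0,-0.8],"angular":[0,0,0],"claw":0.1},{"xyz":[0,0,-0.9],"angular":[0,0,0],"claw":0.1},{"xyz":[0,0,-0.9],"angular":[0,0,0],"claw":0.1},{"xyz":[0,0,-0.9],"angular":[0,0,0],"claw":0.1},{"xyz":[0,0,-0.9],"angular":[0,0,0],"claw":0.1},{"xyz":[0,0,-0.9],"angular":[0,0,0],"claw":0.1},{"xyz":[0,0,-0.9],"angular":[0,0,0],"claw":0.1},{"xyz":[0,0,-0.9],"angular":[0,0,0],"claw":0.1}]}}

```text
clock: 26.03
tcp_pos: [0.5202, 0.3065, 0.2062]
orientation: [3.14, -0.001, 1.572]
force: [0.6, 0.4, -3.5]
opening: 0.0266
gripper_force: 25.0
```

Emit:
{"fn": "drive_tool", "kwargs": {"deltas": [{"xyz":[0,0,-0.9],"angular":[0,0,0],"claw":0.1},{"xyz":[-0.4,0.1,0],"angular":[0,0,0],"claw":0.1},{"xyz":[-0.77,0.21,0],"angular":[0,0,0],"claw":0.1},{"xyz":[-0.77,0.21,0],"angular":[0,0,0],"claw":0.1},{"xyz":[-0.77,0.21,0],"angular":[0,0,0],"claw":0.1},{"xyz":[-0.77,0.21,0],"angular":[0,0,0],"claw":0.1},{"xyz":[-0.77,0.21,0],"angular":[0,0,0],"claw":0.1},{"xyz":[-0.77,0.21,0],"angular":[0,0,0],"claw":0.1},{"xyz":[-0.77,0.21,0],"angular":[0,0,0],"claw":0.1},{"xyz":[-0.77,0.21,0],"angular":[0,0,0],"claw":0.1}]}}

```text
clock: 26.87
tcp_pos: [0.5646, 0.1409, 0.2255]
orientation: [-3.141, -0.0, 1.572]
force: [0.3, 0.4, -2.2]
opening: 0.0264
gripper_force: 25.0
```

Emit:
{"fn": "drive_tool", "kwargs": {"deltas": [{"xyz":[-0.77,0.21,0],"angular":[0,0,0],"claw":0.1},{"xyz":[-0.77,0.21,0],"angular":[0,0,0],"claw":0.1},{"xyz":[-0.77,0.21,0],"angular":[0,0,0],"claw":0.1},{"xyz":[-0.77,0.21,0],"angular":[0,0,0],"claw":0.1},{"xyz":[-0.77,0.21,0],"angular":[0,0,0],"claw":0.1},{"xyz":[-0.77,0.21,0],"angular":[0,0,0],"claw":0.1},{"xyz":[-0.77,0.21,0],"angular":[0,0,0],"claw":0.1},{"xyz":[-0.4,0.1,0],"angular":[0,0,0],"claw":0.1},{"xyz":[0,0,0],"angular":[0,0,0],"claw":0.1},{"xyz":[0,0,0],"angular":[0,0,0],"claw":0.1}]}}

```text
clock: 27.7
tcp_pos: [0.6041, -0.0021, 0.226]
orientation: [3.141, -0.002, 1.571]
force: [0.5, 0.1, -2.7]
opening: 0.0262
gripper_force: 25.0
```

```bash
python3 - <<'E'
from cov import *
Td=Rn.from_euler('xyz',[np.pi,0,np.pi/2])
p,T,q=now(); print(p,"rotvec units",(T.inv()*Td).as_rotvec()/np.radians(6),ctrl.sense()["clock"])
zt=p[2]-.0094+.005
for c in("wrist","top","scene"):
    s=ctrl.snapshot(c); f=disc(s,p,zt,c)
    P_,_=cloud(s); d=np.hypot(P_[:,0]-p[0],P_[:,1]-p[1]); m=P_[(d<.09)&(d>.03)&(np.abs(P_[:,2]-zt)<.012)]
    if len(m)>50:
        A=np.c_[m[:,:2]-p[:2],np.ones(len(m))]; k=np.linalg.lstsq(A,m[:,2],rcond=None)[0]; print("  plane",k,len(m),"expected",zt)
    if c!="wrist": 
        P0=P_[(d<.115)&(d>.09)&(P_[:,2]>.176)&(P_[:,2]<.184)]; print("  rim",len(P0),circ(P0,.098) if len(P0)>50 else 0)
to(np.array([.6054,-.0023,p[2]]),Td,1)
E
```

```text
[ 0.6041 -0.0021  0.226 ] rotvec units [ 0.0043 -0.0161  0.0021] 27.7
wrist disc 73749 690 [ 0.6035 -0.0029  0.093 ] [ 0.6035 -0.0041]
  plane [-0.0009  0.0003  0.2218] 70025 expected 0.22158394768611067
  return _methods._mean(a, axis=axis, dtype=dtype,
  ret = um.true_divide(
Traceback (most recent call last):
  File "cov.py", line 10, in disc
    r=np.hypot(e[:,0]-c0[0],e[:,1]-c0[1]); k=np.abs(r-.094)<.006; f=circ(e[k]); k=np.abs(np.hypot(e[:,0]-f[0],e[:,1]-f[1])-f[2])<.0015
                                                                    ~~~~^^^^^^
  File "m.py", line 6, in circ
    return least_squares(f,x0,loss="soft_l1",f_scale=.002).x
           ~~~~~~~~~~~~~^^^^^^^^^^^^^^^^^^^^^^^^^^^^^^^^^^
ValueError: Initial guess is outside of provided bounds
```

Emit:
{"fn": "drive_tool", "kwargs": {"deltas": [{"xyz":[-0.012,0.052,0.4],"angular":[0,0,0],"claw":0.1},{"xyz":[0,0,0.5],"angular":[0,0,0],"claw":0.1},{"xyz":[0,0,0.35],"angular":[0,0,0],"claw":0.1},{"xyz":[0,0,0],"angular":[0,0,0],"claw":0.1},{"xyz":[0,0,0],"angular":[0,0,0],"claw":0.1}]}}

```text
clock: 28.22
tcp_pos: [0.6051, -0.0019, 0.1939]
orientation: [-3.14, -0.002, 1.572]
force: [-0.0, 0.7, -1.7]
opening: 0.0261
gripper_force: 25.0
```

```bash
python3 - <<'E'
from cov import *
p,T,q=now(); print(p,T.as_euler('xyz'),ctrl.sense()["clock"])
s=ctrl.snapshot("wrist"); save(s,"w4.png"); disc(s,p,p[2]-.0044,"wrist")
E
```

```text
[ 0.6051 -0.0019  0.1939] [-3.1405 -0.0015  1.5723] 28.2167
wrist disc 73693 689 [ 0.6044 -0.0026  0.0929] [ 0.6045 -0.0039]
```

View pics/w4.png

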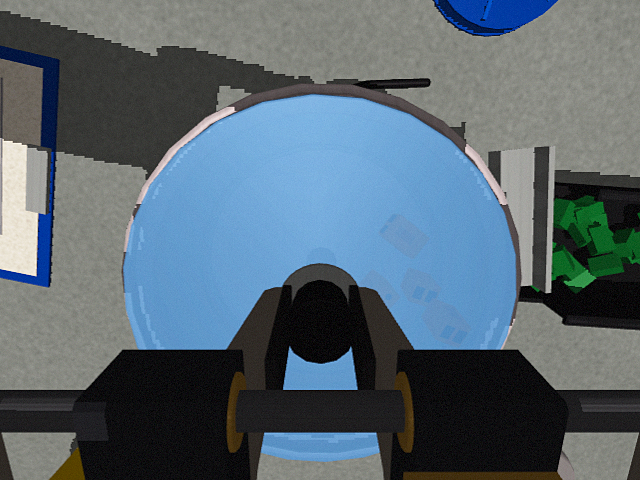

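The cover sits level over the rim, knob up at (320,320), with the rim showing about evenly left (125,250) and right (518,240). Lowering slowly.

Emit:
{"fn": "drive_tool", "kwargs": {"deltas": [{"xyz":[-0.015,0.01,0.1],"angular":[0,0,0],"claw":0.1},{"xyz":[0,0,0.1],"angular":[0,0,0],"claw":0.1},{"xyz":[0,0,0.1],"angular":[0,0,0],"claw":0.1},{"xyz":[0,0,0.08],"angular":[0,0,0],"claw":0.1},{"xyz":[0,0,0],"angular":[0,0,0],"claw":0.1},{"xyz":[0,0,0],"angular":[0,0,0],"claw":0.1}]}}

```text
clock: 28.77
tcp_pos: [0.6062, -0.0027, 0.1858]
orientation: [3.14, -0.001, 1.572]
force: [-0.4, -0.2, -2.6]
opening: 0.0262
gripper_force: 25.0
```

Emit:
{"fn": "drive_tool", "kwargs": {"deltas": [{"xyz":[0,0,0.05],"angular":[0,0,0],"claw":0.1},{"xyz":[0,0,0.05],"angular":[0,0,0],"claw":0.1},{"xyz":[0,0,0.05],"angular":[0,0,0],"claw":0.1},{"xyz":[0,0,0],"angular":[0,0,0],"claw":0.1},{"xyz":[0,0,0],"angular":[0,0,0],"claw":0.1}]}}

```text
clock: 29.18
tcp_pos: [0.6062, -0.0027, 0.1821]
orientation: [3.14, -0.001, 1.572]
force: [-0.5, 0.2, -2.4]
opening: 0.0265
gripper_force: 25.0
```

Emit:
{"fn": "drive_tool", "kwargs": {"deltas": [{"xyz":[0,0,0.04],"angular":[0,0,0],"claw":0.1},{"xyz":[0,0,0.02],"angular":[0,0,0],"claw":0.1},{"xyz":[0,0,0],"angular":[0,0,0],"claw":0.1},{"xyz":[0,0,0],"angular":[0,0,0],"claw":0.1}]}}

```text
clock: 29.52
tcp_pos: [0.6065, -0.0027, 0.1814]
orientation: [3.139, -0.001, 1.572]
force: [-1.9, -0.1, 2.6]
opening: 0.0266
gripper_force: 25.0
```

Emit:
{"fn": "drive_tool", "kwargs": {"deltas": [{"xyz":[0,0,0],"angular":[0,0,0],"claw":0.33},{"xyz":[0,0,0],"angular":[0,0,0],"claw":0.4},{"xyz":[0,0,0],"angular":[0,0,0],"claw":0.6},{"xyz":[0,0,0],"angular":[0,0,0],"claw":0.7},{"xyz":[0,0,0],"angular":[0,0,0],"claw":0.7},{"xyz":[0,0,-0.3],"angular":[0,0,0],"claw":0.7},{"xyz":[0,0,-0.6],"angular":[0,0,0],"claw":0.7},{"xyz":[0,0,-0.9],"angular":[0,0,0],"claw":0.7},{"xyz":[0,0,-0.9],"angular":[0,0,0],"claw":0.7},{"xyz":[0,0,-0.9],"angular":[0,0,0],"claw":0.7}]}}

```text
clock: 30.35
tcp_pos: [0.6061, -0.0027, 0.2723]
orientation: [3.14, -0.001, 1.572]
force: [1.0, 0.6, -0.2]
opening: 0.0645
gripper_force: 0.0
```

Emit:
{"fn": "drive_tool", "kwargs": {"deltas": [{"xyz":[-0.9,0,-0.9],"angular":[0,0,0],"claw":0.7},{"xyz":[-0.9,0,-0.9],"angular":[0,0,0],"claw":0.7},{"xyz":[-0.9,0,-0.9],"angular":[0,0,0],"claw":0.7},{"xyz":[-0.5,0,-0.9],"angular":[0,0,0],"claw":0.7},{"xyz":[0,0,0],"angular":[0,0,0],"claw":0.7},{"xyz":[0,0,0],"angular":[0,0,0],"claw":0.7}]}}

```text
clock: 30.85
tcp_pos: [0.6067, -0.0834, 0.3623]
orientation: [3.137, -0.0, 1.571]
force: [0.6, -0.3, 0.2]
opening: 0.0643
gripper_force: 0.0
```

```bash
python3 - <<'E'
from cov import *
from bowl import bowl
p,T,q=now(); print(p,ctrl.sense()["clock"])
s=ctrl.snapshot("wrist"); save(s,"w5.png"); c=[.605,-.0035]; disc(s,c,.177,"wrist"); bowl(s,"w")
P_,_=cloud(s); d=np.hypot(P_[:,0]-c[0],P_[:,1]-c[1]); m=P_[(d<.088)&(d>.03)&(np.abs(P_[:,2]-.177)<.01)]
A=np.c_[m[:,:2]-c,np.ones(len(m))]; k=np.linalg.lstsq(A,m[:,2],rcond=None)[0]; print("plane",k,len(m))
t=ctrl.snapshot("top"); P_,_=cloud(t); r=P_[(np.hypot(P_[:,0]-.47,P_[:,1]+.315)<.045)&(P_[:,2]>.088)&(P_[:,2]<.103)]; print("cup",circ(r),np.median(r[:,2]))
E
```

```text
[ 0.6067 -0.0834  0.3623] 30.85
wrist disc 36694 630 [ 0.606  -0.0041  0.0929] [ 0.606  -0.0042]
w rim n 6480 z [0.1764 0.1789 0.1811] [ 0.6054 -0.0034  0.0955] [ 0.6054 -0.004 ]
  shoulder n 1500 [ 0.6052 -0.0038  0.0953] 0.17243332598887776
   outer 36 [ 0.6049 -0.0036  0.0997]
   inner 36 [ 0.6065 -0.0035  0.09  ]
plane [ 0.0001 -0.0008  0.1772] 30201
cup [ 0.472  -0.3119  0.0306] 0.09391413773604823
```

View pics/w5.png

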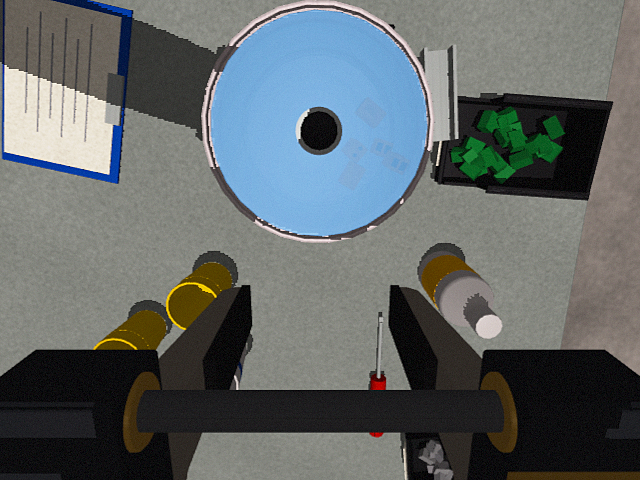

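The cover lies flat in the recess with its centre at (318,121) and its knob up at (318,130). Its top is at 0.1772 m, tilt is below 0.001 rad, and it is about 1.2 mm off centre. The cup is standing, the housings show beneath the cover, and the arm is clear. Handing in.

```bash
python3 -c "
from station import ctrl; print(ctrl.hand_in())"
```

```text
the job is handed in; nothing more can be done
None
```

The job is handed in at about 31 s of the 72 s, with no verdict returned: all five housings are in the bowl, the cover lies level in its recess about 1 mm off centre, and the empty cup stands upright on its original spot.

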